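# Put the parts delivery away on the bench cabinet

### The job

Put the parts delivery away: clear the worn brake pads off the top of the little bench cabinet into the steel scrap tray, put the flat tin into the cabinet's open upper drawer and push the drawer fully shut. Stack every carton on the bench, lying flat, into one square column in the middle of the cabinet's top, the largest carton at the bottom and each smaller one on the next larger, all with their length running front to back of the cabinet and centred over each other. Leave the other things on the bench where they are.

Things in the scene. Friction and masses are not known exactly. Their poses are not given: they have to be found in the camera images.
- carton_a: closed flat carton of plain cardboard with tape and a paper label, 132 x 68 x 36 mm along its own x (length), y (width) and z (height), about 500 g; number 1 in size of five alike in shape (a the largest, e the smallest), not all of which are present. Origin at its centre. It starts flat on the bench.
- carton_b: closed flat carton of plain cardboard with tape and a paper label, 114 x 60 x 34 mm along its own x (length), y (width) and z (height), about 380 g; number 2 in size of five alike in shape (a the largest, e the smallest), not all of which are present. Origin at its centre. It starts flat on the bench.
- carton_c: closed flat carton of plain cardboard with tape and a paper label, 98 x 52 x 32 mm along its own x (length), y (width) and z (height), about 280 g; number 3 in size of five alike in shape (a the largest, e the smallest), not all of which are present. Origin at its centre. It starts flat on the bench.
- carton_d: closed flat carton of plain cardboard with tape and a paper label, 82 x 46 x 30 mm along its own x (length), y (width) and z (height), about 200 g; number 4 in size of five alike in shape (a the largest, e the smallest), not all of which are present. Origin at its centre. It starts flat on the bench.
- carton_e: closed flat carton of plain cardboard with tape and a paper label, 66 x 40 x 28 mm along its own x (length), y (width) and z (height), about 130 g; number 5 in size of five alike in shape (a the largest, e the smallest), not all of which are present. Origin at its centre. It starts flat on the bench.
- tin: closed flat metal tin with rounded edges, 60 x 42 x 24 mm along its own x, y, z, about 120 g. Origin at its centre. It starts flat on the bench.
- pad_1: worn brake pad: steel backing plate 100 x 48 x 7 mm (118 mm over the ears) with two dark lining blocks 44 mm wide on it, 17 mm thick in all, about 250 g; x along its length, z its thickness. Origin in the middle of its thickness. It starts lying flat on top of the cabinet, lengthwise across it; one or two are present.
- pad_2: worn brake pad: steel backing plate 100 x 48 x 7 mm (118 mm over the ears) with two dark lining blocks 44 mm wide on it, 17 mm thick in all, about 250 g; x along its length, z its thickness. Origin in the middle of its thickness. It starts lying flat on top of the cabinet, lengthwise across it; one or two are present.
- cab: small grey two-drawer bench cabinet of steel, fixed, 170 x 125 x 100 mm (depth along its x, width along y, height); origin at the centre of its underside; its drawers face its own -x side, which looks roughly towards the robot.
- cab_top (a point): centre of the cabinet's flat top (100 mm above the bench); axes as the cabinet's: x front to back, z up.
- tray_in (a point): centre of the inner floor of the open steel scrap tray, fixed on the bench; tray 150 x 200 mm outside (its x, y), 40 mm high, walls and floor 4 mm.
- cab_drawer0 (a joint): the cabinet's upper drawer, metres pulled out towards the cabinet's -x: 0 is fully shut, 0.1 about as far out as it starts. It slides lightly and stays where it is left.
- drawer_handle (a point): middle of the upper drawer's bar handle: a steel bar 11 mm thick and 80 mm long across the drawer, 35 mm in front of the drawer's front face, 72 mm above the bench; axes as the cabinet's. A like handle of the lower drawer, which stays shut, is at the shut position, 52 mm lower.
- drawer_in (a point): on the upper drawer's inner floor (57 mm above the bench), moving with it; axes as the cabinet's. The inside runs 75 mm to front (-x) and back of it and 55 mm to each side; walls 26 mm high, 3 mm thick; front panel 39 mm high, 10 mm thick. Only what is ahead of the cabinet's face (85 mm ahead of its centre) is open above; 39 mm of height inside the cabinet.
- spray: aerosol can standing at the far side of the bench, 53 mm across, 160 mm tall. A bystander, to be left alone; origin at the centre of its underside.
- spanner: combination spanner lying flat beyond the cartons, about 180 mm long, 8 mm thick. A bystander, to be left alone; origin at the centre of its underside.
- boot: black rubber boot (bellows), 60 mm across, 50 mm tall, standing right of the cartons. A bystander, to be left alone; origin at the centre of its underside.
- socket: impact socket standing at the right, 36 mm across, 36 mm tall. A bystander, to be left alone; origin at the centre of its underside.
- bearing: wheel bearing ring lying flat between tray and cabinet, 62 mm across, 18 mm tall. A bystander, to be left alone; origin at the centre of its underside.
- wishbone: forged suspension arm with ball joint at the far side, 230 mm long, up to 80 mm tall. A bystander, to be left alone; origin at the centre of its underside.

How it is judged:
At the end, for the whole second after the job is handed in: Cartons flat in one column on the cabinet, each within 15 mm of the middle of its top and 0.15 rad of its front-to-back line, larger below smaller; every worn pad in the tray; tin in the upper drawer, shut within 6 mm; all released and at rest (horizontal distance between each of carton_a, carton_b, carton_c, carton_d, carton_e and cab_top below 0.015 m and angle between the z axis of each of carton_a, carton_b, carton_c, carton_d, carton_e and the z axis of cab_top, either way round below 0.1 rad and angle between the x axis of each of carton_a, carton_b, carton_c, carton_d, carton_e and the x axis of cab_top, either way round below 0.15 rad and z of each of carton_a, carton_b, carton_c, carton_d, carton_e in the frame of cab_top above 0.008 m and linear speed of each of carton_a, carton_b, carton_c, carton_d, carton_e, pad_1, pad_2 below 0.02 m/s and ((z of carton_b in the frame of carton_a above 0.02 m and angle between carton_a's own z axis and vertical below 0.3 rad) or (z of carton_b in the frame of carton_a below -0.02 m and angle between carton_a's own z axis and vertical above 2.8 rad)) and ((z of carton_c in the frame of carton_a above 0.02 m and angle between carton_a's own z axis and vertical below 0.3 rad) or (z of carton_c in the frame of carton_a below -0.02 m and angle between carton_a's own z axis and vertical above 2.8 rad)) and ((z of carton_d in the frame of carton_a above 0.02 m and angle between carton_a's own z axis and vertical below 0.3 rad) or (z of carton_d in the frame of carton_a below -0.02 m and angle between carton_a's own z axis and vertical above 2.8 rad)) and ((z of carton_e in the frame of carton_a above 0.02 m and angle between carton_a's own z axis and vertical below 0.3 rad) or (z of carton_e in the frame of carton_a below -0.02 m and angle between carton_a's own z axis and vertical above 2.8 rad)) and ((z of carton_c in the frame of carton_b above 0.02 m and angle between carton_b's own z axis and vertical below 0.3 rad) or (z of carton_c in the frame of carton_b below -0.02 m and angle between carton_b's own z axis and vertical above 2.8 rad)) and ((z of carton_d in the frame of carton_b above 0.02 m and angle between carton_b's own z axis and vertical below 0.3 rad) or (z of carton_d in the frame of carton_b below -0.02 m and angle between carton_b's own z axis and vertical above 2.8 rad)) and ((z of carton_e in the frame of carton_b above 0.02 m and angle between carton_b's own z axis and vertical below 0.3 rad) or (z of carton_e in the frame of carton_b below -0.02 m and angle between carton_b's own z axis and vertical above 2.8 rad)) and ((z of carton_d in the frame of carton_c above 0.02 m and angle between carton_c's own z axis and vertical below 0.3 rad) or (z of carton_d in the frame of carton_c below -0.02 m and angle between carton_c's own z axis and vertical above 2.8 rad)) and ((z of carton_e in the frame of carton_c above 0.02 m and angle between carton_c's own z axis and vertical below 0.3 rad) or (z of carton_e in the frame of carton_c below -0.02 m and angle between carton_c's own z axis and vertical above 2.8 rad)) and ((z of carton_e in the frame of carton_d above 0.02 m and angle between carton_d's own z axis and vertical below 0.3 rad) or (z of carton_e in the frame of carton_d below -0.02 m and angle between carton_d's own z axis and vertical above 2.8 rad)) and x of pad_1 in the frame of tray_in between -0.07 and 0.07 m and y of pad_1 in the frame of tray_in between -0.095 and 0.095 m and z of each of pad_1, pad_2 in the frame of tray_in below 0.035 m and x of pad_2 in the frame of tray_in between -0.07 and 0.07 m and y of pad_2 in the frame of tray_in between -0.095 and 0.095 m and x of tin in the frame of drawer_in between -0.075 and 0.075 m and y of tin in the frame of drawer_in between -0.055 and 0.055 m and z of tin in the frame of drawer_in between -0.04 and 0.04 m and value of joint cab_drawer0 below 0.006 m); the robot touches nothing.
It fails at once if A bystander is moved more than 40 mm (distance of any of spray, spanner, boot, socket, bearing, wishbone from where it was at the start of the episode above 0.04 m).
Of pad_1, pad_2 only 1 to 2 are there at a start; the rules pass over those that are not, and their reading is None.
Of carton_a, carton_b, carton_c, carton_d, carton_e only 3 to 5 are there at a start; the rules pass over those that are not, and their reading is None.
At some moment in a run one of carton_a, carton_b, carton_c, carton_d, carton_e, tin may be knocked a few centimetres aside while the robot is not near it.
Once in a run the grip may slacken for a moment while it holds something.
It also fails if it takes over 210 s, if anything falls off the work surface, if the arm or the gripper's body presses on something with over 40 N, if the wrist force passes 120 N, or if a joint passes its speed limit or range.

### The arm

A 6-joint arm with a two-finger parallel gripper is mounted at the origin on the work surface. World frame = base frame: x ahead of the robot, y to its left, z up, the work surface at z = 0. Lengths are in m, angles in rad, forces in N, time in s.
With the tool pointing down it reaches from about 0.325 to 0.9 m from the base axis. Payload 6.1 kg.
Tool frame: the origin (TCP) lies at the very end of the fingers, on their centre line; the grasp point (between the pads) lies 19 mm behind it; z points along the fingers, y is the line along which they close (so a half turn about z gives the same grasp; the last joint's range is limited). The gripper opens to 87 mm and grips with 3 to 60 N. Pads are 19 mm wide; open, the fingers measure 117 mm over their backs; the gripper's body (75 mm by 190 mm) begins 51 mm behind the grasp point.
Start: joints at [1.114, 0.22, 1.526, -0, 1.395, -0.126], TCP at [0.203, 0.591, 0.223] pointing down, gripper open.
Joint ranges: [-2.98, 2.98], [-0.91, 2.08], [0.09, 2.57], [-1.24, 4.39], [0.2, 2.65], [-2.68, 2.68]. Speed limits (rad/s): [2.57, 2.57, 3.01, 3.14, 3.14, 3.14].

### API

Orientations are given as a unit quaternion [x, y, z, w].
In Python, from workcell import ctrl gives the robot as it stands.
- The arm moves only by the tool step_arm, never from a script. Its arguments are lists of equal length, an entry for each row: "dp": the shift along the tool's x, y, z in cm, a list of three; "turn": the turn about the tool's z in rad. A call has exactly 5 rows; each row is the pose to reach, as a shift and turn from the pose commanded when the call began, along the tool's axes at that moment; what a row does not reach only later rows make up. A row lasts 1/10 s, in which the tool goes at most 50 mm and 8.59 degrees, less where a joint would pass 70% of its speed; a pose out of reach is approached as far as the arm can. A call with a gripper value outside its range is refused whole. "fingers" is the opening, from -1 (shut) to 1 (fully open), set as the call begins (left out, the last holds). The fingers move at their own pace and stop on an object; "newtons" is the grip in N (left out, the last holds). Time passes only in rows, so rows that repeat a pose let the fingers close, or fill a call up. It gives the time, the measured TCP pose, the force, the opening and the grip force at its end, in the units of the state.
- ctrl.state(): the state, without advancing time (a new reading comes with each control period).
- ctrl.capture(name): name is "side" or "top" or "wrist"; returns the picture (384x512x3 uint8, red, green, blue); there is no depth.
- ctrl.camera_params(name): a dict with "mtx" (3x3 intrinsics, pixels), "T" (4x4, takes a point from camera to world coordinates); the wrist camera has in their place "hand_eye" (4x4, takes a point from camera to tool coordinates, whose origin is the TCP and whose axes are the flange's). Camera axes: x right, y down, z forward; pixel columns grow to the right and rows downward; lengths in m; the calibration is good to about 2 mm. The wrist camera is an equidistant fisheye: a pixel r from the principal point sees the ray r / f radians off the axis. A picture is of the moment at which its call begins: read the wrist's pose just before it. camera_params takes no time and is no camera call.
- ctrl.hand_in(): hands the job in; it is judged then, once.
The state is a dict: "t": time; "q": joint angles; "dq": joint speeds; "joint_efforts": joint torques, N m; "ee_pos": TCP position; "eef_rot": TCP orientation; "force": force on the tool from outside, world axes, zero at the start; "ft_torque": the same for the moment, N m; "gripper_width": finger opening in m; "grip_force": force on a finger pad.
Only numpy, scipy, OpenCV 4.12 (cv2) and the standard library are available. Lean on these libraries where they do the work, as an engineer would, in place of code of your own. Each camera call takes 0.05 s, during which the arm holds its last target. There are 200 camera calls.

## Working session

There is one attempt and no reset: what is moved stays moved. The work goes in short steps, Python scripts to look and compute and a tool call to move; the robot and the scene stay as the last step left them, time stands still between calls to the robot, and variables do not carry over. Pictures are saved under pics/ and viewed, at most 14 in all, crops included, and the job is handed in when it is done.

Besides the shell and the picture viewer there is one more tool, called after "Request:" as a command line: name --pt "numbers of a row" for each row, then --argument value for the rest. step_arm: Moves the arm, as the interface text tells. Its arguments: {"type":"object","properties":{"dp":{"type":"array","items":{"type":"array","items":{"type":"number"}}},"turn":{"type":"array","items":{"type":"number"}},"fingers":{"type":"number"},"newtons":{"type":"number"}},"required":["dp","turn"]}

```bash
mkdir -p pics; cat > h.py <<'E'
import numpy as np, cv2
from workcell import ctrl
from scipy.spatial.transform import Rotation as R
def cap(n,f):
    s=ctrl.state(); im=ctrl.capture(n); cv2.imwrite('pics/'+f,im[:,:,::-1]); return im,s
def ray(n,uv,s=None):
    p=ctrl.camera_params(n); m=np.array(p['mtx']); uv=np.atleast_2d(np.array(uv,float))
    x=(uv[:,0]-m[0,2])/m[0,0]; y=(uv[:,1]-m[1,2])/m[1,1]
    if n=='wrist':
        r=np.hypot(x,y)+1e-12; d=np.c_[np.sin(r)*x/r,np.sin(r)*y/r,np.cos(r)]
        T=np.eye(4);T[:3,:3]=R.from_quat(s['eef_rot']).as_matrix();T[:3,3]=s['ee_pos'];T=T@np.array(p['hand_eye'])
    else:
        d=np.c_[x,y,np.ones(len(x))]; T=np.array(p['T'])
    return T[:3,3],d@T[:3,:3].T
def onz(n,uv,z,s=None):
    o,d=ray(n,uv,s); return o+d*((z-o[2])/d[:,2])[:,None]
def proj(n,X):
    p=ctrl.camera_params(n); T=np.linalg.inv(np.array(p['T'])); c=np.atleast_2d(X)@T[:3,:3].T+T[:3,3]; c=c@np.array(p['mtx']).T
    return c[:,:2]/c[:,2:]
def tri(r1,r2):
    (o1,d1),(o2,d2)=r1,r2; d1=d1[0]/np.linalg.norm(d1);d2=d2[0]/np.linalg.norm(d2)
    t=np.linalg.lstsq(np.c_[d1,-d2],o2-o1,rcond=None)[0]; a=o1+t[0]*d1;b=o2+t[1]*d2
    return (a+b)/2,np.linalg.norm(a-b)
E
python3 - <<'E'
from h import *
for n in('top','side','wrist'):
    im,s=cap(n,n+'0.png'); p=ctrl.camera_params(n); print(n,np.round(p['mtx'],1).tolist(),np.round(p.get('T',p.get('hand_eye')),3).tolist())
    cv2.imwrite('pics/%s0b.png'%n,cv2.resize(im[:,:,::-1],(800,600),interpolation=cv2.INTER_CUBIC))
print(s)
E
```

```text
top [[492.5, 0.0, 261.6], [0.0, 492.5, 199.2], [0.0, 0.0, 1.0]] [[0.021, -0.994, 0.109, 0.429], [-1.0, -0.021, 0.007, -0.0], [-0.005, -0.11, -0.994, 1.661], [0.0, 0.0, 0.0, 1.0]]
side [[416.6, 0.0, 252.1], [0.0, 416.6, 193.9], [0.0, 0.0, 1.0]] [[0.922, -0.227, 0.315, 0.256], [-0.388, -0.527, 0.756, -0.816], [-0.005, -0.819, -0.574, 0.735], [0.0, 0.0, 0.0, 1.0]]
wrist [[297.3, 0.0, 253.1], [0.0, 297.3, 192.0], [0.0, 0.0, 1.0]] [[-0.0, -0.955, -0.296, 0.082], [1.0, -0.0, -0.001, -0.001], [0.001, -0.296, 0.955, -0.162], [0.0, 0.0, 0.0, 1.0]]
{'t': 0.1, 'q': array([ 1.11388364e+00,  2.21140684e-01,  1.52750867e+00, -2.16128489e-06,
        1.39469841e+00, -1.26118763e-01]), 'dq': array([ 0.00013362, -0.00124475, -0.00092975,  0.00021492, -0.00015025,
        0.00089545]), 'joint_efforts': array([-4.12415420e-05, -4.95949173e+01, -3.88518226e+01,  7.01107085e-02,
        5.16401546e-02, -3.93048094e-05]), 'ee_pos': array([0.20276109, 0.59060049, 0.22154439]), 'eef_rot': array([ 1.64643640e-01,  9.86352727e-01, -8.40836989e-04, -2.51194488e-04]), 'force': array([ 0.60508455, -0.02433862,  0.4003945 ]), 'ft_torque': array([ 0.02298231, -0.08882619,  0.01226747]), 'grip_force': 0.0, 'gripper_width': 0.08717842629134842}
```

View pics/top0b.png

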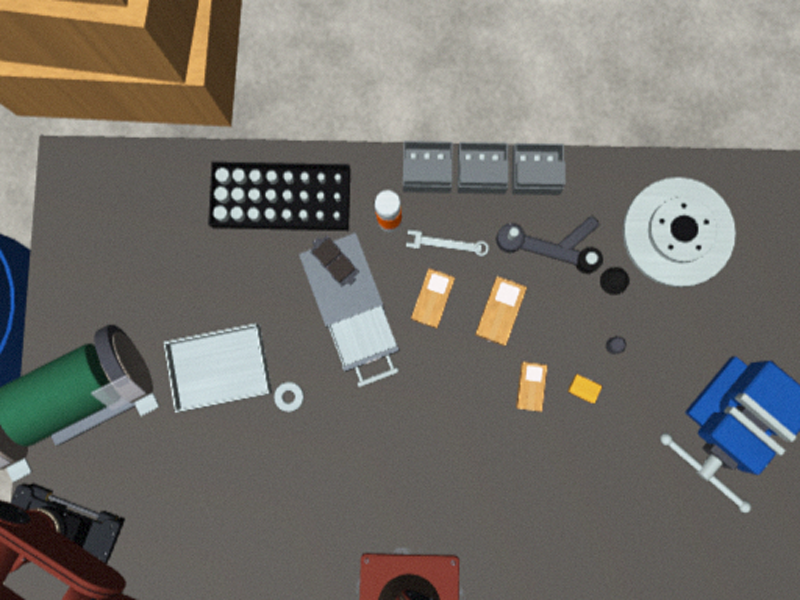

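View pics/side0b.png

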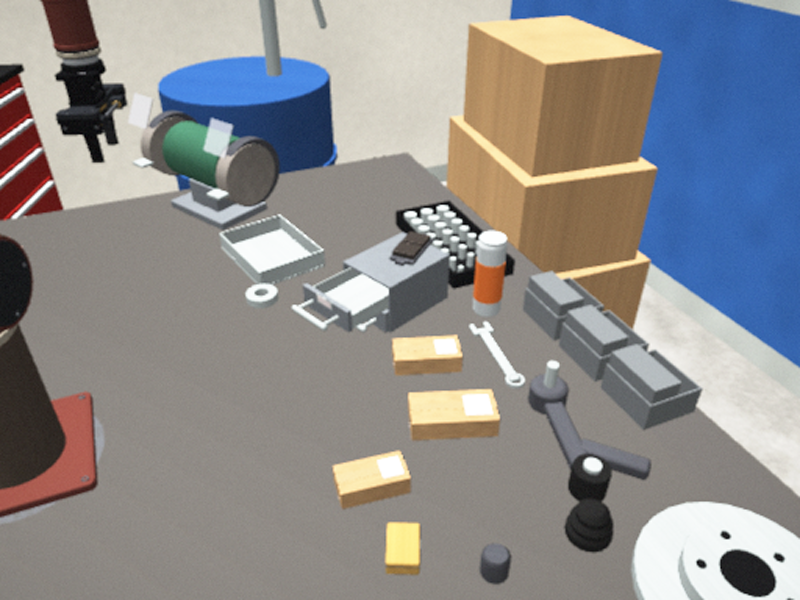

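The top view (800-wide) shows three cartons, around (433,297), (501,310) and (532,387), and the yellow tin at (585,388). One pad lies on the cabinet at (333,260). The drawer is open, with its handle at (377,378), and the tray is at (216,367). The side view agrees with this.

```bash
cat > meas.py <<'E'
from h import *
def blobs(im,kind,amin=60,roi=None):
    h=cv2.cvtColor(im,cv2.COLOR_RGB2HSV)
    if kind=='carton': m=cv2.inRange(h,(8,70,120),(19,200,255))
    else: m=cv2.inRange(h,(20,150,120),(32,255,255))
    if roi: k=np.zeros_like(m);k[roi[1]:roi[3],roi[0]:roi[2]]=255;m&=k
    cs=cv2.findContours(m,cv2.RETR_EXTERNAL,cv2.CHAIN_APPROX_NONE)[0]
    return [c[:,0] for c in cs if cv2.contourArea(c)>amin]
def box(P):
    P=cv2.convexHull(P[:,:2].astype(np.float32)*1000)
    (c,wh,a)=cv2.minAreaRect(P)
    if wh[0]<wh[1]: wh=wh[::-1];a+=90
    a=np.deg2rad((a+90)%180-90)
    return np.array(c)/1000,wh,a
E
python3 - <<'E'
from meas import *
im=cv2.imread('pics/top0.png')[:,:,::-1].copy(); sd=cv2.imread('pics/side0.png')[:,:,::-1].copy()
for k,z in(('carton',.033),('tin',.024)):
    for c in blobs(im,k,60,(150,140,420,300)):
        print(k,c.mean(0).round(0),[np.round(v,3) for v in box(onz('top',c,z))])
    for c in blobs(sd,k,60,(180,190,350,384)): print(' side',k,c.mean(0).round(0),cv2.boundingRect(c))
# labels, both views -> height
def lab(im,roi):
    h=cv2.cvtColor(im,cv2.COLOR_RGB2HSV); m=cv2.inRange(h,(0,0,190),(180,45,255)); k=np.zeros_like(m);k[roi[1]:roi[3],roi[0]:roi[2]]=255
    n,l,st,ce=cv2.connectedComponentsWithStats(m&k); return [(ce[i].round(1),st[i,4]) for i in range(1,n) if st[i,4]>40]
T=lab(im,(255,160,360,260)); S=lab(sd,(235,205,330,315)); print(T,S)
for a in T:
    for b in S:
        p,e=tri(ray('top',a[0]),ray('side',b[0]))
        if e<.015: print('label',p.round(3),e.round(4))
f=.64
for n,uv,z in(('cabtop',[(300,252),(357,234),(383,305),(328,325)],.1),('panel',[(345,368),(397,350)],.096),('handle',[(357,384),(397,370)],.072),('tray',[(164,343),(258,324),(270,393),(177,411)],.04),('pad',[(311,243),(324,237),(357,275),(345,283)],.117)):
    print(n,onz('top',np.array(uv)*f,z)[:,:2].round(3).tolist())
for n,t,s in(('cab FR',(383,305),(388,288)),('cab BR',(357,234),(448,240)),('tinc',(585,388),(403,540)),('trayR',(270,393),(260,283)),('pad',(334,260),(413,247))):
    p,e=tri(ray('top',np.array(t)*f),ray('side',np.array(s)*f));print(n,p.round(3),e.round(4))
E
python3 - <<'E'
import cv2
im=cv2.imread('pics/top0.png')[140:270,185:325]; cv2.imwrite('pics/topc.png',cv2.resize(im,None,fx=4.5,fy=4.5,interpolation=cv2.INTER_CUBIC))
E
```

```text
carton [340. 247.] [array([ 0.456, -0.25 ]), array([101.166,  56.833]), np.float64(-0.119)]
carton [320. 198.] [array([ 0.615, -0.184]), array([137.863,  71.604]), np.float64(-0.337)]
carton [277. 190.] [array([ 0.639, -0.039]), array([119.027,  62.435]), np.float64(-0.317)]
 side carton [261. 352.] (246, 334, 23, 34)
 side carton [233. 312.] (213, 297, 50, 29)
 side carton [292. 274.] (263, 266, 57, 16)
 side carton [269. 232.] (251, 217, 45, 23)
tin [374. 249.] [array([ 0.453, -0.364]), array([58.475, 41.586]), np.float64(1.124)]
[(array([280. , 181.2]), np.int32(114)), (array([324.3, 187.9]), np.int32(153)), (array([341.4, 238.7]), np.int32(89))] [(array([316.6, 224.1]), np.int32(306)), (array([284.6, 221.4]), np.int32(144)), (array([305. , 258.6]), np.int32(250)), (array([249.5, 298.4]), np.int32(195))]
label [ 0.669 -0.048  0.037] 0.0
label [ 0.65  -0.196  0.039] 0.0003
label [ 0.483 -0.254  0.035] 0.0001
cabtop [[0.719, 0.238], [0.759, 0.121], [0.613, 0.064], [0.569, 0.175]]
panel [[0.483, 0.138], [0.522, 0.033]]
handle [[0.451, 0.114], [0.482, 0.033]]
tray [[0.529, 0.527], [0.574, 0.33], [0.429, 0.299], [0.388, 0.492]]
pad [[0.735, 0.213], [0.748, 0.187], [0.671, 0.118], [0.654, 0.141]]
cab FR [0.612 0.064 0.102] 0.0006
cab BR [0.753 0.118 0.139] 0.0035
tinc [ 0.454 -0.364  0.029] 0.0012
trayR [0.43  0.303 0.016] 0.0009
pad [0.704 0.165 0.11 ] 0.0033
```

View pics/topc.png

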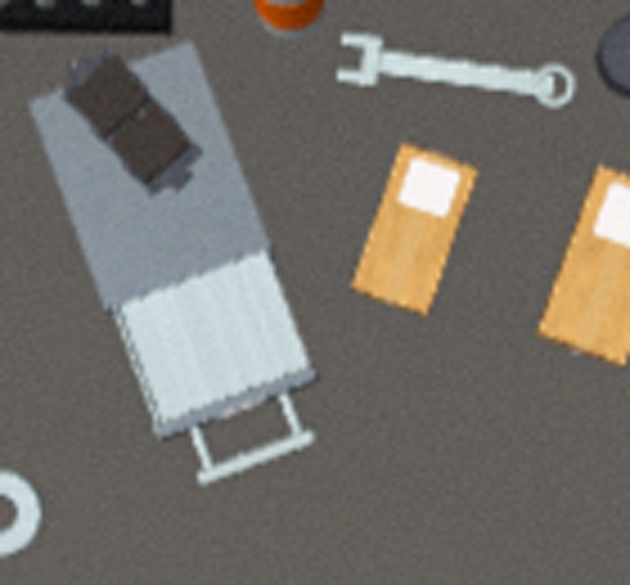

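The sizes match cartons a, b and c. The crop shows the cabinet top at pixels (30,103), (192,42), (268,252) and (107,308), the pad at (132,122), and the handle ends at (203,478) and (310,437). Next I'll write a move helper and go to a close look over the cabinet.

```bash
cat >> h.py <<'E'
def go(x,y,z,phi,s=None):
    "tool-frame dp (cm) and turn to get the TCP to x,y,z with closing line at phi deg"
    s=s or ctrl.state(); M=R.from_quat(s['eef_rot']).as_matrix()
    py=np.degrees(np.arctan2(M[1,1],M[0,1])); d=(phi-py+180)%360-180
    dp=M.T@(np.array([x,y,z])-s['ee_pos'])*100
    print('dp',dp.round(2),'turn',round(-np.radians(d),3),'dist',round(float(np.linalg.norm(dp)),1),'phi now',round(py,1))
E
python3 - <<'E'
from h import *
go(.66,.15,.30,112)
c=lambda u:np.array(u)/4.5+np.array([185,140])
P=onz('top',c([(30,103),(192,42),(268,252),(107,308)]),.1)[:,:2];print(P.round(3),P.mean(0))
print(onz('top',c([(203,478),(310,437)]),.078).round(3),onz('top',c([(132,122)]),.117).round(3))
E
```

```text
dp [-57.55 -26.84  -7.8 ] turn -0.715 dist 64.0 phi now 71.0
[[0.714 0.238]
 [0.76  0.124]
 [0.61  0.066]
 [0.568 0.179]] [0.66302372 0.15165918]
[[0.45  0.109 0.078]
 [0.481 0.033 0.078]] [[0.699 0.163 0.117]]
```

Request:
step_arm --pt "-4.4 -2.05 -0.6" --pt "-8.8 -4.1 -1.2" --pt "-13.2 -6.2 -1.8" --pt "-17.6 -8.2 -2.4" --pt "-22 -10.3 -3" --turn '[0, 0, 0, 0, 0]' --fingers 1

```text
t: 0.65
ee_pos: [0.3785, 0.4207, 0.2525]
eef_rot: [0.164, 0.986, -0.0, -0.0]
force: [1.4, 1.3, -0.2]
gripper_width: 0.0868
grip_force: 0.0
```

Request:
step_arm --pt "-4.4 -2.05 -0.6" --pt "-8.8 -4.1 -1.2" --pt "-13.2 -6.2 -1.8" --pt "-17.6 -8.2 -2.4" --pt "-22 -10.3 -3" --turn '[0, 0, 0, 0, 0]'

```text
t: 1.15
ee_pos: [0.5533, 0.2517, 0.2826]
eef_rot: [0.165, 0.986, 0.0, -0.0]
force: [0.4, 0.3, -0.3]
gripper_width: 0.0871
grip_force: 0.0
```

Request:
step_arm --pt "-4.4 -2.05 -0.6" --pt "-8.8 -4.1 -1.2" --pt "-13.5 -6.2 -1.8" --pt "-13.5 -6.2 -1.8" --pt "-13.5 -6.2 -1.8" --turn '[-0.14, -0.28, -0.43, -0.57, -0.715]'

```text
t: 1.65
ee_pos: [0.6608, 0.1488, 0.2995]
eef_rot: [-0.192, 0.981, 0.0, -0.001]
force: [-0.4, 0.2, 0.5]
gripper_width: 0.0868
grip_force: 0.0
```

```bash
python3 - <<'E'
from h import *
im,s=cap('wrist','w1.png'); print(s['t'],s['ee_pos'],s['eef_rot'].round(4),s['dq'].round(2)); np.save('w1.npy',s,allow_pickle=True)
cv2.imwrite('pics/w1b.png',cv2.resize(im[:,:,::-1],(800,600),interpolation=cv2.INTER_CUBIC))
E
```

```text
1.65 [0.6607797  0.14875284 0.29945976] [-1.923e-01  9.813e-01  0.000e+00 -7.000e-04] [ 0.03 -0.02  0.02  0.    0.   -1.44]
```

View pics/w1b.png

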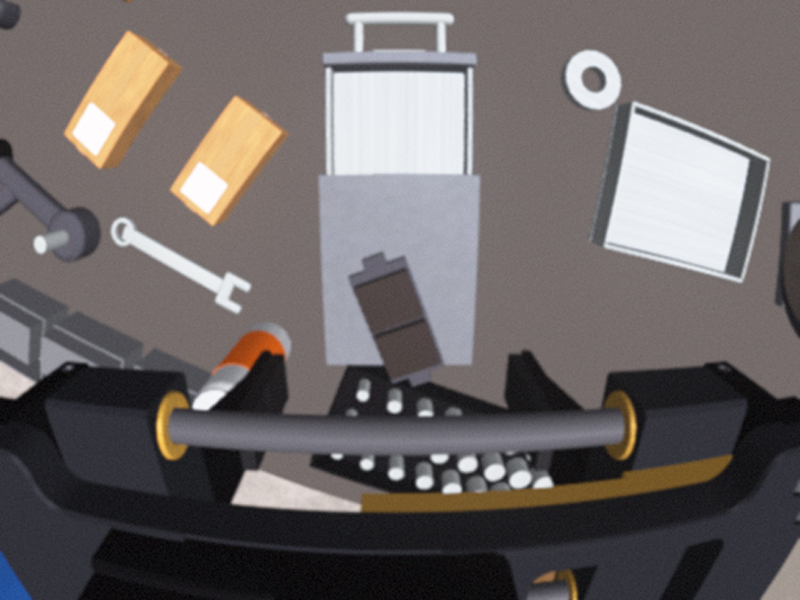

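The wrist view shows the cabinet top corners at (320,177), (480,176), (471,364) and (327,364), and the lining corners at (349,274), (405,257), (442,362) and (392,382). The handle is at (347–453,18), the drawer panel at y≈55–66, and the tray rim at (632,102), (769,159), (743,280) and (592,241).

```bash
python3 - <<'E'
from meas import *
s=np.load('w1.npy',allow_pickle=True).item(); f=.64
W=lambda uv,z:onz('wrist',np.array(uv)*f,z,s)[:,:2]
for n,uv,z in(('cab',[(320,177),(480,176),(471,364),(327,364)],.1),('pad',[(349,274),(405,257),(442,362),(392,382)],.117),('tray',[(632,102),(769,159),(743,280),(592,241)],.04),('handle',[(347,18),(453,18)],.0775),('panelin',[(330,67),(472,67)],.096)):
    P=W(uv,z);print(n,P.round(3).tolist(),'mid',P.mean(0).round(4),[np.round(v,3) for v in box(P)] if len(P)>3 else np.degrees(np.arctan2(*(P[0]-P[1])[::-1])))
    e=np.linalg.norm(P-np.roll(P,-1,0),axis=1);print('  edges',e.round(3))
c=lambda u:np.array([u])/4.5+np.array([185,140])
for n,t,w in(('cabFR',c((268,252)),(320,177)),('cabFL',c((107,308)),(480,176)),('handR',c((310,437)),(347,18)),('pad',c((132,122)),(397,319)),('tray',np.array([[164,343]])*f,(743,280)),('tray2',np.array([[270,393]])*f,(632,102))):
    p,e=tri(ray('top',t),ray('wrist',np.array([w])*f,s));print(n,p.round(3),e.round(4))
im=cv2.imread('pics/w1.png')[:,:,::-1].copy()
for b in blobs(im,'carton',100,(30,15,200,160)): print('carton',[np.round(v,3) for v in box(onz('wrist',b,.035,s))])
E
```

```text
cab [[0.617, 0.068], [0.57, 0.182], [0.717, 0.242], [0.763, 0.127]] mid [0.6667 0.1546] [array([0.666, 0.154]), array([158.917, 124.234]), np.float64(0.384)]
  edges [0.124 0.159 0.124 0.158]
pad [[0.677, 0.117], [0.649, 0.151], [0.718, 0.213], [0.75, 0.182]] mid [0.6982 0.1656] [array([0.699, 0.166]), array([97.608, 44.729]), np.float64(0.728)]
  edges [0.045 0.092 0.045 0.098]
tray [[0.433, 0.303], [0.389, 0.497], [0.531, 0.53], [0.577, 0.321]] mid [0.4824 0.4127] [array([0.483, 0.41 ]), array([214.07 , 145.148]), np.float64(-1.353)]
  edges [0.198 0.145 0.214 0.145]
handle [[0.486, 0.035], [0.453, 0.115]] mid [0.4691 0.0746] -67.63085972254042
  edges [0.087 0.087]
panelin [[0.533, 0.042], [0.491, 0.144]] mid [0.5121 0.0928] -67.6308534088981
  edges [0.11 0.11]
cabFR [0.615 0.066 0.083] 0.0068
cabFL [0.569 0.18  0.101] 0.0041
handR [0.482 0.033 0.065] 0.0023
pad [0.7   0.165 0.108] 0.0016
tray [0.53  0.526 0.044] 0.0021
tray2 [0.431 0.301 0.038] 0.0056
carton [array([ 0.64 , -0.034]), array([118.891,  68.463]), np.float64(-0.316)]
carton [array([ 0.617, -0.175]), array([138.792,  88.2  ]), np.float64(-0.339)]
```

```bash
python3 - <<'E'
from h import *
s=ctrl.state();print(s['ee_pos']);go(.699,.165,.16,131.7)
E
```

```text
[0.66023797 0.14961116 0.29950488]
dp [-4.19 -0.08 13.94] turn -0.332 dist 14.6 phi now 112.7
```

Request:
step_arm --pt "-1.4 0 4.6" --pt "-2.8 0 9.2" --pt "-4.2 -0.1 13.9" --pt "-4.2 -0.1 13.9" --pt "-4.2 -0.1 13.9" --turn '[-0.11, -0.22, -0.332, -0.332, -0.332]'

```text
t: 2.2
ee_pos: [0.6979, 0.1658, 0.1601]
eef_rot: [-0.349, 0.937, 0.0, -0.002]
force: [0.3, 0.5, 0.9]
gripper_width: 0.087
grip_force: 0.0
```

```bash
python3 - <<'E'
from h import *
go(.699,.165,.102,131.7)
im,s=cap('wrist','w2.png'); cv2.imwrite('pics/w2b.png',im[100:384,100:420,::-1])
E
```

```text
dp [-0.05 -0.15  5.81] turn -0.015 dist 5.8 phi now 130.8
```

View pics/w2b.png

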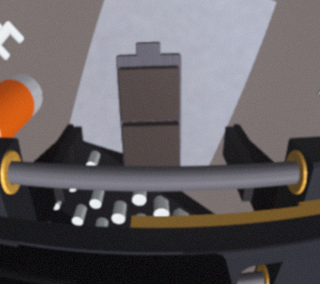

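Request:
step_arm --pt "0 -0.1 2" --pt "0 -0.1 4" --pt "0 -0.1 5.3" --pt "0 -0.1 5.8" --pt "0 -0.1 5.8" --turn '[-0.015, -0.015, -0.015, -0.015, -0.015]'

```text
t: 2.75
ee_pos: [0.7001, 0.165, 0.1047]
eef_rot: [-0.357, 0.934, -0.0, 0.001]
force: [0.6, -0.3, -0.3]
gripper_width: 0.0872
grip_force: 0.0
```

Request:
step_arm --pt "0 0 0" --pt "0 0 0" --pt "0 0 0" --pt "0 0 0" --pt "0 0 0" --turn '[0, 0, 0, 0, 0]' --fingers -1 --newtons 35

```text
t: 3.25
ee_pos: [0.6998, 0.165, 0.1037]
eef_rot: [-0.357, 0.934, -0.0, 0.0]
force: [-0.6, 0.2, -0.0]
gripper_width: 0.0546
grip_force: 0.0
```

Request:
step_arm --pt "0 0 0" --pt "0 0 -1" --pt "0 0 -4" --pt "0 0 -8" --pt "0 0 -12" --turn '[0, 0, 0, 0, 0]'

```text
t: 3.75
ee_pos: [0.6989, 0.1649, 0.2241]
eef_rot: [-0.358, 0.934, 0.0, -0.001]
force: [0.8, 0.7, -1.3]
gripper_width: 0.0471
grip_force: 35.0
```

```bash
python3 - <<'E'
from h import *
go(.482,.412,.20,103); go(.482,.412,.20,13)
s=ctrl.state();print(s['gripper_width'],s['grip_force'],s['force'])
E
```

```text
dp [-0.36 32.88  2.45] turn 0.504 dist 33.0 phi now 131.9
dp [-0.36 32.88  2.45] turn 2.075 dist 33.0 phi now 131.9
0.04707239645128133 34.993218183517456 [ 0.84468778  0.70203178 -1.34267436]
```

Request:
step_arm --pt "0 4.7 0" --pt "0 9.4 0" --pt "-0.1 14.1 0.3" --pt "-0.1 18.8 0.6" --pt "-0.2 23.5 1" --turn '[0, 0, 0, 0, 0]'

```text
t: 4.25
ee_pos: [0.5428, 0.3422, 0.214]
eef_rot: [-0.357, 0.934, 0.0, 0.0]
force: [0.9, 1.2, -2.4]
gripper_width: 0.0471
grip_force: 35.0
```

Request:
step_arm --pt "0 4.7 0.7" --pt "-0.1 9.4 1.5" --pt "-0.1 9.4 1.5" --pt "-0.1 9.4 1.5" --pt "-0.1 9.4 1.5" --turn '[0.12, 0.24, 0.36, 0.504, 0.504]'

```text
t: 4.75
ee_pos: [0.4816, 0.4123, 0.1987]
eef_rot: [-0.113, 0.994, -0.0, -0.0]
force: [-0.4, -0.2, -2.5]
gripper_width: 0.0469
grip_force: 35.0
```

```bash
python3 - <<'E'
from h import *
go(.482,.412,.012,103); s=ctrl.state();print(s['gripper_width'],s['grip_force'])
E
```

```text
dp [-0.04 -0.03 18.67] turn 0.0 dist 18.7 phi now 103.0
0.0468507835901593 34.99497592449188
```

Request:
step_arm --pt "0 0 4.5" --pt "0 0 9" --pt "0 0 13.5" --pt "0 0 16.5" --pt "0 0 18" --turn '[0, 0, 0, 0, 0]'

```text
t: 5.25
ee_pos: [0.4803, 0.4099, 0.0148]
eef_rot: [-0.115, 0.993, -0.001, -0.003]
force: [-0.6, -0.8, -1.6]
gripper_width: 0.0471
grip_force: 35.0
```

Request:
step_arm --pt "0 0 0.4" --pt "0 0 0.7" --pt "0 0 0.7" --pt "0 0 0.7" --pt "0 0 0.7" --turn '[0, 0, 0, 0, 0]'

```text
t: 5.75
ee_pos: [0.4833, 0.4125, 0.0132]
eef_rot: [-0.113, 0.994, 0.001, 0.001]
force: [1.3, -0.4, -1.8]
gripper_width: 0.0471
grip_force: 35.0
```

Request:
step_arm --pt "0 0 0" --pt "0 0 0" --pt "0 0 0" --pt "0 0 0" --pt "0 0 0" --turn '[0, 0, 0, 0, 0]' --fingers 1

```text
t: 6.25
ee_pos: [0.4824, 0.4119, 0.0117]
eef_rot: [-0.113, 0.994, 0.0, 0.0]
force: [0.2, -0.2, -1.2]
gripper_width: 0.0787
grip_force: 0.0
```

Request:
step_arm --pt "0 0 0" --pt "0 0 -4" --pt "0 0 -9" --pt "0 0 -14" --pt "0 0 -19" --turn '[0, 0, 0, 0, 0]'

```text
t: 6.75
ee_pos: [0.4819, 0.4116, 0.2033]
eef_rot: [-0.113, 0.994, -0.0, -0.0]
force: [0.3, 0.3, -0.1]
gripper_width: 0.0867
grip_force: 0.0
```

```bash
python3 - <<'E'
from meas import *
im,s=cap('wrist','w3.png');cv2.imwrite('pics/w3b.png',im[60:384,60:450,::-1])
t,_=cap('top','top1.png')
for b in blobs(t,'tin',60,(150,140,420,300)): print('tin',[np.round(v,3) for v in box(onz('top',b,.024))])
go(.454,-.362,.20,64.4);go(.454,-.362,.20,154)
E
```

```text
tin [array([ 0.453, -0.364]), array([58.361, 41.613]), np.float64(1.126)]
dp [ 20.68 -74.94   0.46] turn 0.674 dist 77.7 phi now 103.0
dp [ 20.68 -74.94   0.46] turn -0.89 dist 77.7 phi now 103.0
```

View pics/w3b.png

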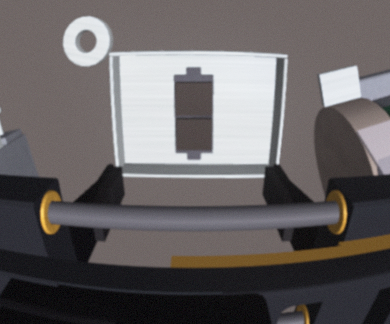

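The pad lies in the tray, at about (193,113) in the crop. The tin hasn't moved, so I'll go to it next.

```bash
cat >> h.py <<'E'
def plan(x,y,z,phi):
    "per call: end dp (cm) and turn, in that call's frame"
    s=ctrl.state(); M=R.from_quat(s['eef_rot']).as_matrix(); p0=np.array(s['ee_pos']); p1=np.array([x,y,z])
    py=np.degrees(np.arctan2(M[1,1],M[0,1])); d=(phi-py+180)%360-180
    n=int(np.ceil(max(np.linalg.norm(p1-p0)/.242,abs(np.radians(d))/.73))); st=(p1-p0)/n*100
    for k in range(n):
        a=np.radians(py+d*k/n); X=np.array([-np.sin(a),np.cos(a),0]);Y=np.array([np.cos(a),np.sin(a),0])
        print('call',k,'dp',np.round([st@X,st@Y,-st[2]],2),'turn',round(-np.radians(d)/n,3))
E
python3 -c "
from h import *
plan(.454,-.363,.16,-25.6)"
```

```text
call 0 dp [  5.17 -18.76   1.29] turn 0.561
call 1 dp [ -5.6  -18.63   1.29] turn 0.561
call 2 dp [-14.66 -12.79   1.29] turn 0.561
call 3 dp [-19.22  -3.03   1.29] turn 0.561
```

Request:
step_arm --pt "1 -3.75 0.3" --pt "2.1 -7.5 0.5" --pt "3.1 -11.3 0.8" --pt "4.1 -15 1" --pt "5.2 -18.8 1.3" --turn '[0.11, 0.22, 0.33, 0.45, 0.561]'

```text
t: 7.35
ee_pos: [0.4738, 0.2156, 0.1884]
eef_rot: [0.168, 0.986, 0.0, 0.0]
force: [1.2, -0.4, -0.1]
gripper_width: 0.0874
grip_force: 0.0
```

Request:
step_arm --pt "-1.1 -3.7 0.3" --pt "-2.2 -7.5 0.5" --pt "-3.4 -11.2 0.8" --pt "-4.5 -14.9 1" --pt "-5.6 -18.6 1.3" --turn '[0.11, 0.22, 0.33, 0.45, 0.561]'

```text
t: 7.85
ee_pos: [0.4657, 0.0214, 0.1755]
eef_rot: [0.435, 0.901, 0.0, 0.0]
force: [1.3, -0.1, -0.3]
gripper_width: 0.0869
grip_force: 0.0
```

Request:
step_arm --pt "-2.9 -2.6 0.3" --pt "-5.9 -5.1 0.5" --pt "-8.8 -7.7 0.8" --pt "-11.7 -10.2 1" --pt "-14.7 -12.8 1.3" --turn '[0.11, 0.22, 0.33, 0.45, 0.561]'

```text
t: 8.35
ee_pos: [0.4579, -0.1734, 0.1626]
eef_rot: [0.667, 0.745, 0.0, 0.0]
force: [0.1, -0.6, -0.1]
gripper_width: 0.0868
grip_force: 0.0
```

Request:
step_arm --pt "-3.8 -0.6 0.3" --pt "-7.7 -1.2 0.5" --pt "-11.5 -1.8 0.8" --pt "-15.4 -2.4 1" --pt "-19.2 -3 1.3" --turn '[0.11, 0.22, 0.33, 0.45, 0.561]'

```text
t: 8.85
ee_pos: [0.45, -0.3678, 0.1494]
eef_rot: [0.847, 0.531, 0.0, 0.0]
force: [1.0, -0.1, 0.2]
gripper_width: 0.087
grip_force: 0.0
```

Request:
step_arm --pt "0 0 0" --pt "0 0 0" --pt "0 0 0" --pt "0 0 0" --pt "0 0 0" --turn '[0, 0, 0, 0, 0]'

```text
t: 9.35
ee_pos: [0.4507, -0.3651, 0.1498]
eef_rot: [0.846, 0.534, 0.0, 0.0]
force: [0.1, -0.0, 0.1]
gripper_width: 0.0867
grip_force: 0.0
```

```bash
cat >> meas.py <<'E'
def tinw(im,s):
    out=[]
    for b in blobs(im,'tin',200):
        out.append((b,box(onz('wrist',b,.024,s))))
    return out
E
python3 - <<'E'
from meas import *
im,s=cap('wrist','w4.png'); print(s['ee_pos'])
for b,r in tinw(im,s): print('tin',len(b),b.mean(0),[np.round(v,3) for v in r])
c=max(tinw(im,s),key=lambda q:len(q[0]))[1][0]; 
t=cv2.imread('pics/top1.png')[:,:,::-1].copy()
b=blobs(t,'tin',60,(150,140,420,300))[0]
f=lambda P:np.array([cv2.minAreaRect(P.astype(np.float32))[0]])
w=max(tinw(im,s),key=lambda q:len(q[0]))[0]
print(tri(ray('top',f(b)),ray('wrist',f(w),s)))
go(.4535,-.363,.004,-25.6)
E
```

```text
[ 0.45066541 -0.36506009  0.14977277]
tin 181 [256.70718232 179.97790055] [array([ 0.455, -0.363]), array([57.477, 39.11 ]), np.float64(1.143)]
(array([ 0.45310771, -0.36721748,  0.00722838]), np.float64(0.0004993578300153925))
dp [ 0.33  0.15 14.58] turn 0.002 dist 14.6 phi now -25.5
```

Request:
step_arm --pt "0.3 0.1 4.5" --pt "0.3 0.1 9" --pt "0.3 0.1 12.5" --pt "0.3 0.1 14.5" --pt "0.3 0.1 14.5" --turn '[0, 0, 0, 0, 0]'

```text
t: 9.9
ee_pos: [0.452, -0.3626, 0.0027]
eef_rot: [0.846, 0.534, -0.0, -0.001]
force: [-0.1, 0.5, -0.2]
gripper_width: 0.0873
grip_force: 0.0
```

Request:
step_arm --pt "0 0 0" --pt "0 0 0" --pt "0 0 0" --pt "0 0 0" --pt "0 0 0" --turn '[0, 0, 0, 0, 0]' --fingers -1 --newtons 25

```text
t: 10.4
ee_pos: [0.4526, -0.3639, 0.0049]
eef_rot: [0.846, 0.533, 0.0, 0.0]
force: [-0.1, -0.5, -0.8]
gripper_width: 0.0546
grip_force: 0.0
```

Request:
step_arm --pt "0 0 0" --pt "0 0 0" --pt "0 0 0" --pt "0 0 0" --pt "0 0 0" --turn '[0, 0, 0, 0, 0]'

```text
t: 10.9
ee_pos: [0.4527, -0.364, 0.0047]
eef_rot: [0.846, 0.533, 0.0, 0.0]
force: [0.4, 0.0, 1.0]
gripper_width: 0.0421
grip_force: 25.0
```

Request:
step_arm --pt "0 0 -1" --pt "0 0 -4" --pt "0 0 -8" --pt "0 0 -12" --pt "0 0 -17" --turn '[0, 0, 0, 0, 0]'

```text
t: 11.4
ee_pos: [0.4512, -0.3625, 0.1747]
eef_rot: [0.846, 0.533, -0.0, -0.002]
force: [0.6, -0.5, -1.1]
gripper_width: 0.042
grip_force: 25.0
```

```bash
python3 - <<'E'
from h import *
u=np.array([np.cos(np.radians(22.3)),np.sin(np.radians(22.3))])
g=np.array([.5105,.092])+.037*u; print(g, 'cab face',np.array([.592,.124]))
plan(*g,.19,112.3); plan(*g,.19,-67.7)
E
```

```text
[0.54473276 0.10603988] cab face [0.592 0.124]
call 0 dp [11.58 -2.94 -0.38] turn -0.602
call 1 dp [11.21  4.12 -0.38] turn -0.602
call 2 dp [ 6.91  9.74 -0.38] turn -0.602
call 3 dp [ 0.18 11.94 -0.38] turn -0.602
call 0 dp [23.15 -5.89 -0.76] turn 0.368
call 1 dp [ 19.49 -13.82  -0.76] turn 0.368
```

Request:
step_arm --pt "4.6 -1.2 -0.2" --pt "9.3 -2.4 -0.3" --pt "13.9 -3.5 -0.5" --pt "18.5 -4.7 -0.6" --pt "23.2 -5.9 -0.8" --turn '[0.07, 0.15, 0.22, 0.3, 0.368]'

```text
t: 11.9
ee_pos: [0.4988, -0.1271, 0.1829]
eef_rot: [0.93, 0.368, -0.0, -0.0]
force: [1.2, 0.2, -0.9]
gripper_width: 0.0416
grip_force: 25.0
```

Request:
step_arm --pt "3.9 -2.8 -0.2" --pt "7.8 -5.5 -0.3" --pt "11.7 -8.3 -0.5" --pt "15.6 -11 -0.6" --pt "19.5 -13.8 -0.8" --turn '[0.07, 0.15, 0.22, 0.3, 0.368]'

```text
t: 12.4
ee_pos: [0.5459, 0.1071, 0.1909]
eef_rot: [0.981, 0.192, -0.0, 0.0]
force: [0.6, -1.0, -1.1]
gripper_width: 0.0414
grip_force: 25.0
```

Request:
step_arm --pt "0 0 0" --pt "0 0 0" --pt "0 0 0" --pt "0 0 0" --pt "0 0 0" --turn '[0, 0, 0, 0, 0]'

```text
t: 12.9
ee_pos: [0.5463, 0.1039, 0.1905]
eef_rot: [0.981, 0.192, -0.0, 0.0]
force: [-0.3, 0.6, -1.6]
gripper_width: 0.0418
grip_force: 25.0
```

```bash
python3 - <<'E'
from h import *
go(.5465,.107,.065,-67.7)
im,s=cap('wrist','w5.png'); print(s['ee_pos'],s['grip_force'],s['gripper_width']);cv2.imwrite('pics/w5b.png',im[:,:,::-1])
E
```

```text
dp [ 0.14 -0.28 12.55] turn -0.002 dist 12.6 phi now -67.8
[0.54629032 0.10387493 0.19054881] 24.99971777200699 0.04181359940406485
```

View pics/w5b.png

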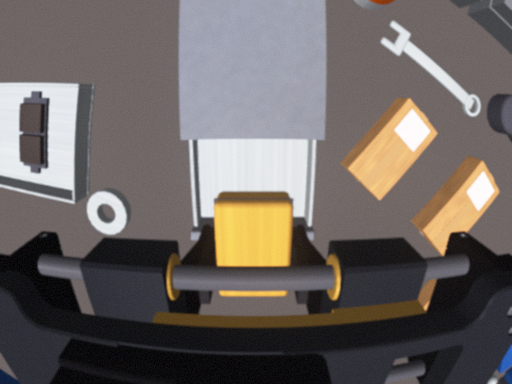

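The wrist view shows the tin at (253,240), held square and lined up over the open drawer. I'll lower it in.

Request:
step_arm --pt "0.1 -0.3 3" --pt "0.1 -0.3 6" --pt "0.1 -0.3 9" --pt "0.1 -0.3 11.5" --pt "0.1 -0.3 12.5" --turn '[0, 0, 0, 0, 0]'

```text
t: 13.45
ee_pos: [0.544, 0.1076, 0.0627]
eef_rot: [0.981, 0.193, -0.002, -0.0]
force: [-0.6, -0.1, -1.2]
gripper_width: 0.0416
grip_force: 25.0
```

Request:
step_arm --pt "0 0 0" --pt "0 0 0" --pt "0 0 0" --pt "0 0 0" --pt "0 0 0" --turn '[0, 0, 0, 0, 0]'

```text
t: 13.95
ee_pos: [0.5469, 0.1084, 0.0666]
eef_rot: [0.981, 0.193, 0.001, 0.0]
force: [0.4, 0.8, -1.2]
gripper_width: 0.0419
grip_force: 25.0
```

Request:
step_arm --pt "0 0 0" --pt "0 0 0" --pt "0 0 0" --pt "0 0 0" --pt "0 0 0" --turn '[0, 0, 0, 0, 0]' --fingers 0.52

```text
t: 14.45
ee_pos: [0.5462, 0.1084, 0.0656]
eef_rot: [0.981, 0.193, 0.0, 0.0]
force: [0.8, 0.3, -0.1]
gripper_width: 0.0651
grip_force: 0.0
```

Request:
step_arm --pt "0 0 -3" --pt "0 0 -7" --pt "0 0 -11" --pt "0 0 -11" --pt "0 0 -11" --turn '[0, 0, 0, 0, 0]'

```text
t: 14.95
ee_pos: [0.547, 0.1084, 0.1769]
eef_rot: [0.981, 0.193, 0.001, 0.0]
force: [0.0, -0.5, -0.2]
gripper_width: 0.066
grip_force: 0.0
```

```bash
python3 - <<'E'
from meas import *
im,s=cap('wrist','w6.png'); print(s['ee_pos'])
for b,r in tinw(im,s): print('tin',b.mean(0),[np.round(v,3) for v in box(onz('wrist',b,.081,s))])
u=np.array([np.cos(np.radians(22.3)),np.sin(np.radians(22.3))])
h=np.array([.467,.074]); 
for d in (-.045,.0): print(h+d*u); go(*(h+d*u),.17,-67.7)
E
```

```text
[0.54703764 0.10842643 0.17689161]
tin [252.65803109 191.04663212] [array([0.548, 0.109]), array([55.186, 37.998]), np.float64(0.388)]
[0.42536556 0.05692447]
dp [-13.1    0.19   0.52] turn -0.0 dist 13.1 phi now -67.7
[0.467 0.074]
dp [-8.6   0.19  0.52] turn -0.0 dist 8.6 phi now -67.7
```

Request:
step_arm --pt "-4.4 0 0" --pt "-8.8 0.1 0" --pt "-13.1 0.2 0" --pt "-13.1 0.2 0" --pt "-13.1 0.2 0" --turn '[0, 0, 0, 0, 0]' --fingers -1 --newtons 30

```text
t: 15.5
ee_pos: [0.4244, 0.0567, 0.1742]
eef_rot: [0.981, 0.193, -0.001, -0.0]
force: [0.3, 0.9, -0.4]
gripper_width: 0.0339
grip_force: 0.0
```

Request:
step_arm --pt "0 0 4" --pt "0 0 8" --pt "0 0 11" --pt "0 0 12" --pt "0 0 12" --turn '[0, 0, 0, 0, 0]'

```text
t: 16.0
ee_pos: [0.4247, 0.0571, 0.0538]
eef_rot: [0.981, 0.193, -0.002, -0.001]
force: [-0.9, 0.2, 0.5]
gripper_width: 0.0014
grip_force: 0.0
```

Request:
step_arm --pt "1.5 0 0" --pt "3 0 0" --pt "4 0 0" --pt "5 0 0" --pt "6 0 0" --turn '[0, 0, 0, 0, 0]'

```text
t: 16.5
ee_pos: [0.4824, 0.0798, 0.0564]
eef_rot: [0.981, 0.193, 0.001, 0.0]
force: [-0.7, -1.0, 1.4]
gripper_width: 0.0002
grip_force: 0.7
```

Request:
step_arm --pt "1 0 0" --pt "2 0 0" --pt "3 0 0" --pt "4 0 0" --pt "4.8 0 0" --turn '[0, 0, 0, 0, 0]'

```text
t: 17.0
ee_pos: [0.5264, 0.0981, 0.0554]
eef_rot: [0.981, 0.193, -0.0, -0.0]
force: [-1.1, -1.4, -0.3]
gripper_width: 0.0005
grip_force: 0.6
```

```bash
python3 - <<'E'
from meas import *
t,_=cap('top','top2.png'); s=ctrl.state(); print(s['ee_pos'],s['force'])
cv2.imwrite('pics/top2b.png',cv2.resize(t[130:270,170:340,::-1],None,fx=4,fy=4,interpolation=cv2.INTER_CUBIC))
E
```

```text
[0.52751999 0.09841292 0.05576816] [0.02294905 0.36682363 0.93821388]
```

View pics/top2b.png

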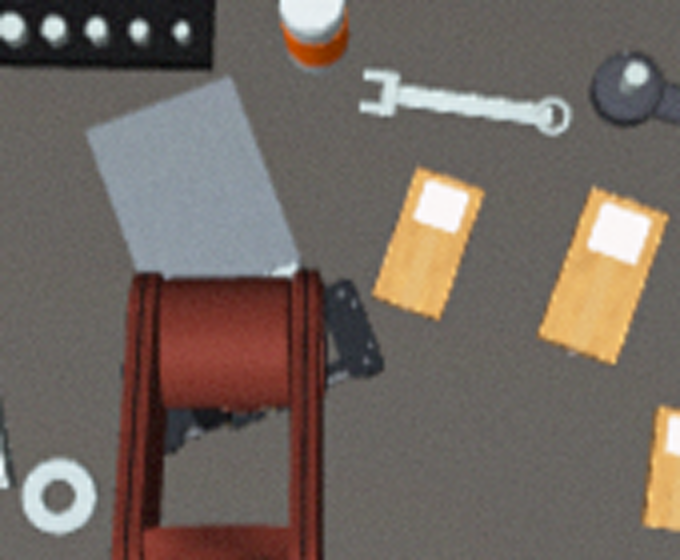

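The drawer is partly closed, with a bit of the interior still visible near (285,268). I'll keep pushing and watch the force.

Request:
step_arm --pt "0.2 0 0" --pt "0.3 0 0" --pt "0.5 0 0" --pt "0.6 0 0" --pt "0.7 0 0" --turn '[0, 0, 0, 0, 0]'

```text
t: 17.55
ee_pos: [0.5318, 0.1004, 0.0554]
eef_rot: [0.981, 0.193, -0.0, -0.0]
force: [-2.0, 0.0, -0.2]
gripper_width: 0.0005
grip_force: 0.5
```

Request:
step_arm --pt "0.1 0 0" --pt "0.2 0 0" --pt "0.3 0 0" --pt "0.3 0 0" --pt "0.3 0 0" --turn '[0, 0, 0, 0, 0]'

```text
t: 18.05
ee_pos: [0.535, 0.1016, 0.0556]
eef_rot: [0.981, 0.193, 0.0, 0.0]
force: [-0.4, 0.4, -0.4]
gripper_width: 0.0003
grip_force: 0.3
```

Request:
step_arm --pt "0.1 0 0" --pt "0.2 0 0" --pt "0.3 0 0" --pt "0.3 0 0" --pt "0.3 0 0" --turn '[0, 0, 0, 0, 0]'

```text
t: 18.55
ee_pos: [0.5359, 0.102, 0.0554]
eef_rot: [0.981, 0.193, -0.002, 0.0]
force: [-8.1, -3.1, 5.4]
gripper_width: 0.0007
grip_force: 4.5
```

Request:
step_arm --pt "0.1 0 0" --pt "0.2 0 0" --pt "0.3 0 0" --pt "0.3 0 0" --pt "0.3 0 0" --turn '[0, 0, 0, 0, 0]'

```text
t: 19.05
ee_pos: [0.5361, 0.1021, 0.0552]
eef_rot: [0.981, 0.193, -0.005, 0.001]
force: [-18.5, -8.2, 13.6]
gripper_width: 0.0004
grip_force: 10.1
```

Request:
step_arm --pt "-1 0 0" --pt "-3 0 0" --pt "-5 0 0" --pt "-5 0 -3" --pt "-5 0 -7" --turn '[0, 0, 0, 0, 0]'

```text
t: 19.55
ee_pos: [0.4919, 0.0847, 0.1242]
eef_rot: [0.981, 0.193, -0.002, -0.001]
force: [2.0, 0.6, -0.5]
gripper_width: 0.0002
grip_force: 0.0
```

Request:
step_arm --pt "0 0 -4" --pt "0 0 -9" --pt "0 0 -14" --pt "0 0 -18" --pt "0 0 -18" --turn '[0, 0, 0, 0, 0]' --fingers 1

```text
t: 20.05
ee_pos: [0.4978, 0.0851, 0.3135]
eef_rot: [0.981, 0.193, 0.007, 0.001]
force: [-0.2, -0.1, 0.1]
gripper_width: 0.0324
grip_force: 0.0
```

```bash
python3 - <<'E'
from h import *
im,s=cap('wrist','w7.png'); print(s['ee_pos']);np.save('w7.npy',s,allow_pickle=True)
a=cv2.resize(im[40:240,140:360,::-1],(660,600),interpolation=cv2.INTER_CUBIC); cv2.imwrite('pics/w7b.png',a)
E
```

```text
[0.49781765 0.08508333 0.31354928]
```

View pics/w7b.png

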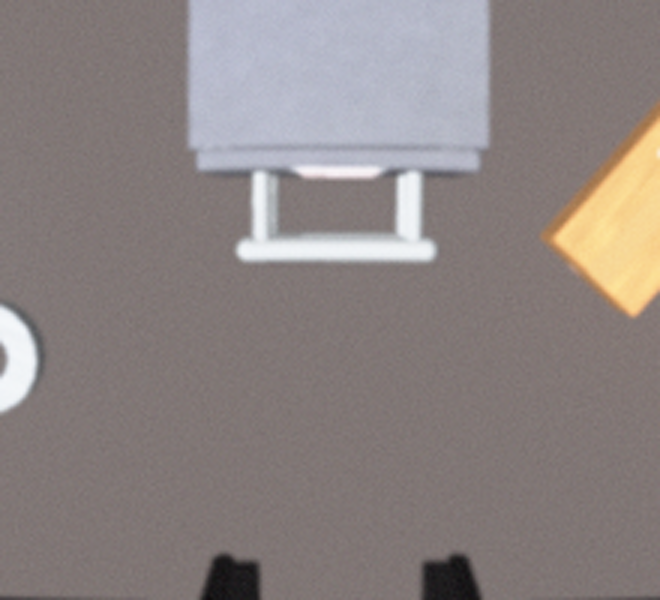

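The drawer is shut. Its panel (crop y 150–170) stands about 10 mm ahead of the top's front edge, so the 170 mm depth includes the panel. I'll check the centre again and go to carton a.

```bash
python3 - <<'E'
from meas import *
s=np.load('w7.npy',allow_pickle=True).item(); c=lambda u:np.array(u)/3+np.array([140,40])
for n,uv,z in(('topfront',[(190,150),(488,149)],.1),('panelfront',[(198,171),(479,170)],.096),('handle',[(238,250),(436,250)],.072)):
    P=onz('wrist',c(uv),z,s)[:,:2]; print(n,P.round(3).tolist(),P.mean(0).round(4),np.degrees(np.arctan2(*(P[0]-P[1])[::-1])).round(1)-90)
im,_=cap('top','top3.png')
for b in blobs(im,'carton',60,(150,140,420,300)): print([np.round(v,3) for v in box(onz('top',b,.034))])
plan(.616,-.182,.18,-109.4)
E
```

```text
topfront [[0.568, 0.18], [0.615, 0.065]] [0.5917 0.1223] 22.5
panelfront [[0.561, 0.174], [0.606, 0.064]] [0.5833 0.1191] 22.5
handle [[0.533, 0.148], [0.567, 0.065]] [0.5499 0.1061] 22.200000000000003
[array([ 0.456, -0.249]), array([100.872,  56.905]), np.float64(-0.113)]
[array([ 0.615, -0.183]), array([138.592,  71.01 ]), np.float64(-0.336)]
[array([ 0.639, -0.038]), array([120.079,  62.421]), np.float64(-0.32)]
call 0 dp [ 0.53 14.64  6.35] turn 0.364
call 1 dp [ 5.71 13.5   6.35] turn 0.364
```

Request:
step_arm --pt "0.1 2.9 1.3" --pt "0.2 5.9 2.5" --pt "0.3 8.8 3.8" --pt "0.4 11.7 5.1" --pt "0.5 14.6 6.3" --turn '[0.07, 0.15, 0.22, 0.29, 0.364]'

```text
t: 20.65
ee_pos: [0.5533, -0.0491, 0.2394]
eef_rot: [1.0, 0.011, -0.002, -0.001]
force: [0.4, -0.0, 0.7]
gripper_width: 0.0801
grip_force: 0.0
```

Request:
step_arm --pt "1.4 3.4 1.6" --pt "2.9 6.8 3.2" --pt "4.3 10.1 4.8" --pt "5.7 13.5 6.3" --pt "5.7 13.5 6.3" --turn '[0.09, 0.18, 0.27, 0.364, 0.364]'

```text
t: 21.15
ee_pos: [0.6125, -0.1849, 0.1733]
eef_rot: [0.985, -0.172, -0.004, -0.0]
force: [-1.3, 1.5, -0.6]
gripper_width: 0.087
grip_force: 0.0
```

Request:
step_arm --pt "0 0 0" --pt "0 0 0" --pt "0 0 0" --pt "0 0 0" --pt "0 0 0" --turn '[0, 0, 0, 0, 0]'

```text
t: 21.65
ee_pos: [0.6147, -0.1812, 0.1804]
eef_rot: [0.986, -0.168, 0.001, 0.0]
force: [0.5, -0.9, 0.0]
gripper_width: 0.087
grip_force: 0.0
```

```bash
python3 - <<'E'
from meas import *
im,s=cap('wrist','w8.png'); print(s['ee_pos'])
for b in blobs(im,'carton',300): print(b.mean(0).round(),[np.round(v,3) for v in box(onz('wrist',b,.036,s))])
cv2.imwrite('pics/w8b.png',im[:,:,::-1])
go(.616,-.182,.006,-109.4)
E
```

```text
[ 0.61470989 -0.18117595  0.18036226]
[130. 195.] [array([ 0.641, -0.04 ]), array([116.217,  62.787]), np.float64(-0.32)]
[254. 173.] [array([ 0.616, -0.184]), array([134.466,  69.675]), np.float64(-0.338)]
dp [ 0.13  0.02 17.43] turn 0.0 dist 17.4 phi now -109.4
```

View pics/w8b.png

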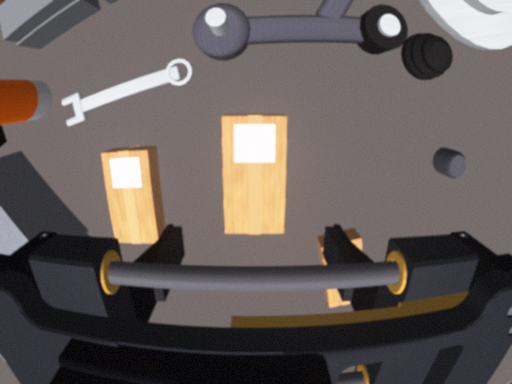

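The view shows carton a at (254,173), centred between the fingers with nothing in the way. I'll pick it up.

Request:
step_arm --pt "0.2 0.2 4.5" --pt "0.2 0.2 9" --pt "0.2 0.2 13" --pt "0.2 0.2 16" --pt "0.2 0.2 17.4" --turn '[0, 0, 0, 0, 0]'

```text
t: 22.2
ee_pos: [0.6133, -0.1832, 0.002]
eef_rot: [0.986, -0.169, -0.003, -0.001]
force: [-0.4, 0.4, -0.9]
gripper_width: 0.0868
grip_force: 0.0
```

Request:
step_arm --pt "0 0 0" --pt "0 0 0" --pt "0 0 0" --pt "0 0 0" --pt "0 0 0" --turn '[0, 0, 0, 0, 0]' --fingers -1 --newtons 40

```text
t: 22.7
ee_pos: [0.6177, -0.1849, 0.0082]
eef_rot: [0.986, -0.169, 0.002, 0.0]
force: [1.0, 1.4, 5.7]
gripper_width: 0.0679
grip_force: 40.0
```

Request:
step_arm --pt "0 0 0" --pt "0 0 -1" --pt "0 0 -5" --pt "0 0 -10" --pt "0 0 -15" --turn '[0, 0, 0, 0, 0]'

```text
t: 23.2
ee_pos: [0.6139, -0.184, 0.1558]
eef_rot: [0.986, -0.169, -0.002, -0.0]
force: [1.6, 0.3, -4.7]
gripper_width: 0.0674
grip_force: 40.0
```

Request:
step_arm --pt "0 0 -2" --pt "0 0 -4" --pt "0 0 -4" --pt "0 0 -4" --pt "0 0 -4" --turn '[0, 0, 0, 0, 0]'

```text
t: 23.7
ee_pos: [0.6143, -0.1839, 0.1931]
eef_rot: [0.986, -0.169, -0.002, -0.0]
force: [-0.7, -0.0, -4.9]
gripper_width: 0.0677
grip_force: 40.0
```

```bash
python3 - <<'E'
from h import *
plan(.6635,.152,.20,-67.7)
E
```

```text
call 0 dp [ -3.27 -16.66  -0.35] turn -0.364
call 1 dp [  2.88 -16.73  -0.35] turn -0.364
```

Request:
step_arm --pt "-0.6 -3.3 0" --pt "-1.3 -6.7 -0.1" --pt "-2 -10 -0.2" --pt "-2.6 -13.3 -0.3" --pt "-3.3 -16.7 -0.3" --turn '[-0.07, -0.14, -0.21, -0.29, -0.364]'

```text
t: 24.2
ee_pos: [0.6391, -0.0147, 0.1962]
eef_rot: [1.0, 0.014, -0.002, -0.0]
force: [0.7, -0.5, -4.7]
gripper_width: 0.0682
grip_force: 40.0
```

Request:
step_arm --pt "0.6 -3.3 0" --pt "1.2 -6.7 -0.1" --pt "1.7 -10 -0.2" --pt "2.3 -13.4 -0.3" --pt "2.9 -16.7 -0.3" --turn '[-0.07, -0.14, -0.21, -0.29, -0.364]'

```text
t: 24.7
ee_pos: [0.6639, 0.1531, 0.1991]
eef_rot: [0.981, 0.195, -0.002, -0.0]
force: [0.3, 0.4, -3.6]
gripper_width: 0.0675
grip_force: 40.0
```

Request:
step_arm --pt "0 0 0" --pt "0 0 0" --pt "0 0 0" --pt "0 0 0" --pt "0 0 0" --turn '[0, 0, 0, 0, 0]'

```text
t: 25.2
ee_pos: [0.665, 0.1506, 0.2013]
eef_rot: [0.981, 0.192, -0.0, 0.0]
force: [0.7, -1.0, -4.8]
gripper_width: 0.0677
grip_force: 40.0
```

```bash
cat >> meas.py <<'E'
def held(z,pts=(.6635,.152)):
    "wrist look at a carton; prints boxes on plane z"
    im,s=cap('wrist','wl.png')
    for b in blobs(im,'carton',300):
        print(b.mean(0).round(),[np.round(v,4) for v in box(onz('wrist',b,z,s))])
    print(s['ee_pos'],s['gripper_width'],s['grip_force']); return im,s
E
python3 - <<'E'
from meas import *
s=ctrl.state(); held(s['ee_pos'][2]-.007+.036)
go(.6635,.152,.109,-67.7)
E
```

```text
[252. 303.] [array([0.64  , 0.1406]), array([67.5126, 22.4232]), np.float64(-1.1674)]
[377. 242.] [array([0.6978, 0.0903]), array([49.0618, 45.9725]), np.float64(-0.3178)]
[253. 200.] [array([0.6945, 0.1628]), array([67.1076, 65.7058]), np.float64(-1.1842)]
[0.66496419 0.1505806  0.20133556] 0.06770075756294361 39.999776585027575
dp [-0.09 -0.17  9.25] turn -0.002 dist 9.3 phi now -67.8
```

Request:
step_arm --pt "-0.1 -0.1 3" --pt "-0.1 -0.1 6" --pt "-0.1 -0.1 8" --pt "-0.1 -0.1 9" --pt "-0.1 -0.1 9.2" --turn '[0, 0, 0, 0, 0]'

```text
t: 25.75
ee_pos: [0.6636, 0.1519, 0.1091]
eef_rot: [0.981, 0.193, -0.0, -0.0]
force: [-0.2, 0.1, -4.7]
gripper_width: 0.0674
grip_force: 40.0
```

Request:
step_arm --pt "0 0 0" --pt "0 0 0.1" --pt "0 0 0.1" --pt "0 0 0.2" --pt "0 0 0.2" --turn '[0, 0, 0, 0, 0]'

```text
t: 26.25
ee_pos: [0.6641, 0.1523, 0.1082]
eef_rot: [0.981, 0.193, 0.001, 0.0]
force: [1.1, 0.7, -3.4]
gripper_width: 0.0679
grip_force: 40.0
```

Request:
step_arm --pt "0 0 0" --pt "0 0 0" --pt "0 0 0" --pt "0 0 0" --pt "0 0 0" --turn '[0, 0, 0, 0, 0]' --fingers 1

```text
t: 26.75
ee_pos: [0.6638, 0.1523, 0.1078]
eef_rot: [0.981, 0.193, 0.0, 0.0]
force: [-0.4, -0.2, 0.5]
gripper_width: 0.0863
grip_force: 0.0
```

Request:
step_arm --pt "0 0 0" --pt "0 0 -3" --pt "0 0 -7" --pt "0 0 -12" --pt "0 0 -16" --turn '[0, 0, 0, 0, 0]'

```text
t: 27.25
ee_pos: [0.664, 0.1523, 0.2705]
eef_rot: [0.981, 0.193, 0.001, 0.0]
force: [1.4, 0.1, 0.5]
gripper_width: 0.0868
grip_force: 0.0
```

Request:
step_arm --pt "0 0 0" --pt "0 0 0" --pt "0 0 0" --pt "0 0 0" --pt "0 0 0" --turn '[0, 0, 0, 0, 0]'

```text
t: 27.75
ee_pos: [0.6629, 0.1522, 0.2655]
eef_rot: [0.981, 0.193, -0.002, -0.0]
force: [-0.1, -0.6, 0.0]
gripper_width: 0.087
grip_force: 0.0
```

```bash
python3 - <<'E'
from meas import *
held(.136)
im,_=cap('top','top4.png')
for z in (.034,.136):
  for b in blobs(im,'carton',60,(150,140,420,300)): print(z,[np.round(v,3) for v in box(onz('top',b,z))])
plan(.641,-.039,.18,-108.3)
E
```

```text
[398. 272.] [array([ 0.6228, -0.0611]), array([70.1757, 26.4716]), np.float64(0.6449)]
[363. 214.] [array([0.6745, 0.023 ]), array([72.1048, 57.6678]), np.float64(-0.315)]
[253. 178.] [array([0.6631, 0.152 ]), array([132.5574,  67.5707]), np.float64(0.3881)]
[0.66291345 0.15218648 0.26550946] 0.08701441840374002 0.0
0.034 [array([ 0.456, -0.249]), array([101.13 ,  57.217]), np.float64(-0.119)]
0.034 [array([0.64 , 0.173]), array([84.323, 34.28 ]), np.float64(0.141)]
0.034 [array([ 0.639, -0.038]), array([120.097,  62.788]), np.float64(-0.323)]
0.136 [array([ 0.454, -0.234]), array([94.789, 53.629]), np.float64(-0.119)]
0.136 [array([0.627, 0.163]), array([79.036, 32.131]), np.float64(0.141)]
0.136 [array([ 0.626, -0.036]), array([112.567,  58.851]), np.float64(-0.323)]
call 0 dp [-9.31 16.85  8.63] turn 0.708
```

Request:
step_arm --pt "-1.9 3.4 0.5" --pt "-3.7 6.7 2" --pt "-5.6 10.1 4" --pt "-7.4 13.5 6" --pt "-9.3 16.8 8.6" --turn '[0.14, 0.28, 0.42, 0.57, 0.708]'

```text
t: 28.35
ee_pos: [0.6416, -0.04, 0.1816]
eef_rot: [0.987, -0.162, 0.001, 0.0]
force: [0.4, -0.6, -0.1]
gripper_width: 0.0865
grip_force: 0.0
```

Request:
step_arm --pt "0 0 0" --pt "0 0 0" --pt "0 0 0" --pt "0 0 0" --pt "0 0 0" --turn '[0, 0, 0, 0, 0]'

```text
t: 28.85
ee_pos: [0.642, -0.0373, 0.1826]
eef_rot: [0.987, -0.158, 0.001, -0.0]
force: [-0.3, 0.3, 0.2]
gripper_width: 0.0868
grip_force: 0.0
```

```bash
python3 - <<'E'
from meas import *
held(.034)
go(.641,-.040,.006,-108.3)
E
```

```text
[398. 273.] [array([ 0.4577, -0.1815]), array([75.6713, 28.1669]), np.float64(-0.0599)]
[ 38. 215.] [array([0.6761, 0.2714]), array([109.3449, 104.8499]), np.float64(0.3861)]
[253. 176.] [array([ 0.6412, -0.0379]), array([117.0936,  61.6572]), np.float64(-0.3178)]
[ 0.64202522 -0.03731198  0.18261036] 0.0868258130184504 0.0
dp [-0.02  0.28 17.64] turn 0.002 dist 17.6 phi now -108.2
```

Request:
step_arm --pt "0 0.1 4.5" --pt "0 0.1 9" --pt "0 0.1 13" --pt "0 0.1 16" --pt "0 0.1 17.5" --turn '[0, 0, 0, 0, 0]'

```text
t: 29.4
ee_pos: [0.6388, -0.0384, 0.0032]
eef_rot: [0.987, -0.158, -0.002, -0.0]
force: [-0.8, 0.5, -0.1]
gripper_width: 0.0867
grip_force: 0.0
```

Request:
step_arm --pt "0 0 0" --pt "0 0 0" --pt "0 0 0" --pt "0 0 0" --pt "0 0 0" --turn '[0, 0, 0, 0, 0]' --fingers -1 --newtons 40

```text
t: 29.9
ee_pos: [0.643, -0.0391, 0.0089]
eef_rot: [0.987, -0.159, 0.002, -0.0]
force: [1.1, 2.3, 5.5]
gripper_width: 0.0601
grip_force: 40.0
```

Request:
step_arm --pt "0 0 0" --pt "0 0 0" --pt "0 0 -2" --pt "0 0 -6" --pt "0 0 -11" --turn '[0, 0, 0, 0, 0]'

```text
t: 30.4
ee_pos: [0.6376, -0.0391, 0.1138]
eef_rot: [0.987, -0.159, -0.004, 0.0]
force: [1.7, 0.3, -4.6]
gripper_width: 0.0595
grip_force: 40.0
```

Request:
step_arm --pt "0 0 -5" --pt "0 0 -9" --pt "0 0 -12" --pt "0 0 -12" --pt "0 0 -12" --turn '[0, 0, 0, 0, 0]'

```text
t: 30.9
ee_pos: [0.6404, -0.0395, 0.2354]
eef_rot: [0.987, -0.159, -0.0, 0.0]
force: [-1.1, 0.2, -6.0]
gripper_width: 0.0595
grip_force: 40.0
```

```bash
python3 - <<'E'
from h import *
plan(.6635,.152,.23,-67.7); s=ctrl.state(); print(s['gripper_width'],s['grip_force'],s['ee_pos'])
E
```

```text
call 0 dp [ -3.82 -18.9    0.54] turn -0.709
0.05950522628281113 39.99789885710925 [ 0.64042116 -0.03947856  0.23537692]
```

Request:
step_arm --pt "-0.8 -3.8 0.1" --pt "-1.5 -7.6 0.2" --pt "-2.3 -11.3 0.3" --pt "-3.1 -15.1 0.4" --pt "-3.8 -18.9 0.5" --turn '[-0.14, -0.28, -0.42, -0.57, -0.709]'

```text
t: 31.4
ee_pos: [0.6621, 0.1531, 0.2264]
eef_rot: [0.98, 0.197, -0.004, -0.0]
force: [0.4, -0.4, -3.7]
gripper_width: 0.0595
grip_force: 40.0
```

Request:
step_arm --pt "0 0 0" --pt "0 0 0" --pt "0 0 0" --pt "0 0 0" --pt "0 0 0" --turn '[0, 0, 0, 0, 0]'

```text
t: 31.9
ee_pos: [0.6642, 0.1507, 0.2311]
eef_rot: [0.981, 0.193, -0.0, 0.0]
force: [0.6, 0.2, -5.3]
gripper_width: 0.0601
grip_force: 40.0
```

```bash
python3 - <<'E'
from meas import *
s=ctrl.state(); held(s['ee_pos'][2]-.007+.034); held(.136)
go(.6635,.152,.145,-67.7)
E
```

```text
[253. 303.] [array([0.6387, 0.1405]), array([59.2591, 19.6484]), np.float64(-1.1851)]
[361. 276.] [array([0.6769, 0.0906]), array([31.1394,  9.3134]), np.float64(0.5782)]
[253. 211.] [array([0.6888, 0.1608]), array([58.8066, 57.5526]), np.float64(-1.1892)]
[251. 133.] [array([0.7249, 0.1763]), array([35.3729, 13.7284]), np.float64(-1.1842)]
[0.66418201 0.15069054 0.23114004] 0.06007977369781339 39.99788114335388
[253. 303.] [array([0.5477, 0.1035]), array([113.0726,  37.403 ]), np.float64(-1.1849)]
[361. 275.] [array([0.6207, 0.0083]), array([59.4367, 17.7828]), np.float64(0.5783)]
[253. 210.] [array([0.6437, 0.1425]), array([112.4067, 110.8071]), np.float64(-1.1893)]
[251. 133.] [array([0.7124, 0.172 ]), array([67.5523, 26.2147]), np.float64(-1.1837)]
[0.66426954 0.1508289  0.23143493] 0.05960541234381715 39.9980007391423
dp [-0.04 -0.12  8.66] turn -0.001 dist 8.7 phi now -67.8
```

Request:
step_arm --pt "0 -0.1 3" --pt "0 -0.1 6" --pt "0 -0.1 8" --pt "0 -0.1 8.5" --pt "0 -0.1 8.6" --turn '[0, 0, 0, 0, 0]'

```text
t: 32.5
ee_pos: [0.6639, 0.1526, 0.1458]
eef_rot: [0.981, 0.193, -0.0, 0.0]
force: [0.3, -0.6, -4.1]
gripper_width: 0.0596
grip_force: 40.0
```

Request:
step_arm --pt "0 0 0" --pt "0 0 0.1" --pt "0 0 0.1" --pt "0 0 0.2" --pt "0 0 0.2" --turn '[0, 0, 0, 0, 0]'

```text
t: 33.0
ee_pos: [0.6644, 0.153, 0.1449]
eef_rot: [0.981, 0.194, 0.001, 0.0]
force: [-1.4, -0.3, 2.0]
gripper_width: 0.0597
grip_force: 40.0
```

Request:
step_arm --pt "0 0 0" --pt "0 0 0" --pt "0 0 0" --pt "0 0 0" --pt "0 0 0" --turn '[0, 0, 0, 0, 0]' --fingers 1

```text
t: 33.5
ee_pos: [0.6639, 0.1529, 0.1435]
eef_rot: [0.981, 0.194, 0.0, 0.0]
force: [0.8, -0.2, -0.3]
gripper_width: 0.0852
grip_force: 0.0
```

Request:
step_arm --pt "0 0 0" --pt "0 0 -3" --pt "0 0 -7" --pt "0 0 -11" --pt "0 0 -14" --turn '[0, 0, 0, 0, 0]'

```text
t: 34.0
ee_pos: [0.6644, 0.153, 0.2868]
eef_rot: [0.981, 0.194, 0.001, 0.0]
force: [0.2, -0.3, 0.3]
gripper_width: 0.087
grip_force: 0.0
```

Request:
step_arm --pt "0 0 0" --pt "0 0 0" --pt "0 0 0" --pt "0 0 0" --pt "0 0 0" --turn '[0, 0, 0, 0, 0]'

```text
t: 34.5
ee_pos: [0.6632, 0.1528, 0.2817]
eef_rot: [0.981, 0.194, -0.001, -0.0]
force: [0.5, -0.1, -1.0]
gripper_width: 0.0871
grip_force: 0.0
```

```bash
python3 - <<'E'
from meas import *
im,s=held(.170); cv2.imwrite('pics/w9b.png',im[40:300,120:400,::-1])
im,_=cap('top','top5.png')
for b in blobs(im,'carton',60,(150,140,420,300)): print([np.round(v,3) for v in box(onz('top',b,.032))])
plan(.457,-.249,.18,-96.7)
E
```

```text
[398. 272.] [array([ 0.6304, -0.0455]), array([65.8705, 24.8554]), np.float64(0.6457)]
[254. 179.] [array([0.667 , 0.1541]), array([126.6729,  60.6331]), np.float64(0.3895)]
[357.  90.] [array([0.7889, 0.0998]), array([44.8712, 37.4234]), np.float64(0.566)]
[0.66319756 0.15282398 0.28174903] 0.08706573039998133 0.0
[array([ 0.456, -0.25 ]), array([101.254,  57.681]), np.float64(-0.119)]
[array([0.642, 0.172]), array([87.905, 32.743]), np.float64(0.226)]
[array([0.655, 0.119]), array([74.75 , 19.598]), np.float64(0.224)]
call 0 dp [-17.19  14.66   5.13] turn 0.253
call 1 dp [-12.96  18.5    5.13] turn 0.253
```

View pics/w9b.png

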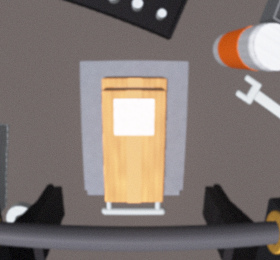

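Carton b sits on a, aligned with it; in the crop b's top is at (133,145) and a's far edge shows just beyond it. Carton c is next.

Request:
step_arm --pt "-3.4 2.9 0" --pt "-6.9 5.9 1" --pt "-10.3 8.8 2" --pt "-13.8 11.7 3.5" --pt "-17.2 14.7 5.1" --turn '[0.05, 0.1, 0.15, 0.2, 0.253]'

```text
t: 35.1
ee_pos: [0.5597, -0.0497, 0.2323]
eef_rot: [0.998, 0.068, 0.0, 0.0]
force: [1.2, -0.8, 0.3]
gripper_width: 0.087
grip_force: 0.0
```

Request:
step_arm --pt "-2.6 3.7 1" --pt "-5.2 7.4 2" --pt "-7.8 11.1 3" --pt "-10.4 14.8 4" --pt "-13 18.5 5.1" --turn '[0.05, 0.1, 0.15, 0.2, 0.253]'

```text
t: 35.6
ee_pos: [0.4561, -0.2509, 0.1814]
eef_rot: [0.998, -0.059, 0.0, 0.0]
force: [0.8, 0.5, -0.1]
gripper_width: 0.0871
grip_force: 0.0
```

Request:
step_arm --pt "0 0 0" --pt "0 0 0" --pt "0 0 0" --pt "0 0 0" --pt "0 0 0" --turn '[0, 0, 0, 0, 0]'

```text
t: 36.1
ee_pos: [0.4578, -0.2484, 0.1819]
eef_rot: [0.998, -0.057, 0.0, 0.0]
force: [0.8, 0.5, 0.3]
gripper_width: 0.0873
grip_force: 0.0
```

```bash
python3 - <<'E'
from meas import *
held(.032)
go(.457,-.249,.006,-96.7)
E
```

```text
[398. 272.] [array([ 0.3056, -0.4283]), array([75.9501, 29.8455]), np.float64(0.1399)]
[255. 176.] [array([ 0.4576, -0.2505]), array([100.3255,  53.6565]), np.float64(-0.1139)]
[ 0.4578498  -0.24843415  0.18190535] 0.08731752770020139 0.0
dp [-0.08  0.05 17.58] turn 0.003 dist 17.6 phi now -96.5
```

Request:
step_arm --pt "0 0.2 4.5" --pt "0 0.2 9" --pt "0 0.2 13" --pt "0 0.2 16" --pt "0 0.2 17.5" --turn '[0, 0, 0, 0, 0]'

```text
t: 36.65
ee_pos: [0.4553, -0.2495, 0.0036]
eef_rot: [0.998, -0.058, -0.002, -0.001]
force: [-0.0, 0.6, 0.6]
gripper_width: 0.0872
grip_force: 0.0
```

Request:
step_arm --pt "0 0 0" --pt "0 0 0" --pt "0 0 0" --pt "0 0 0" --pt "0 0 0" --turn '[0, 0, 0, 0, 0]' --fingers -1 --newtons 35

```text
t: 37.15
ee_pos: [0.4577, -0.252, 0.0079]
eef_rot: [0.998, -0.058, 0.001, 0.001]
force: [-0.2, 4.2, 3.2]
gripper_width: 0.055
grip_force: 2.5
```

Request:
step_arm --pt "0 0 0" --pt "0 0 0" --pt "0 0 -2" --pt "0 0 -6" --pt "0 0 -11" --turn '[0, 0, 0, 0, 0]'

```text
t: 37.65
ee_pos: [0.4544, -0.2498, 0.1149]
eef_rot: [0.998, -0.058, -0.003, -0.002]
force: [1.6, -0.0, -3.0]
gripper_width: 0.0515
grip_force: 35.0
```

Request:
step_arm --pt "0 0 -5" --pt "0 0 -10" --pt "0 0 -14" --pt "0 0 -14" --pt "0 0 -14" --turn '[0, 0, 0, 0, 0]'

```text
t: 38.15
ee_pos: [0.4568, -0.2515, 0.2568]
eef_rot: [0.998, -0.058, 0.0, 0.0]
force: [-0.2, -0.3, -4.3]
gripper_width: 0.0519
grip_force: 35.0
```

```bash
python3 - <<'E'
from h import *
plan(.6635,.152,.265,-67.7); s=ctrl.state(); print(s['gripper_width'],s['grip_force'],s['ee_pos'])
E
```

```text
call 0 dp [  7.92 -21.24  -0.41] turn -0.253
call 1 dp [ 12.98 -18.58  -0.41] turn -0.253
0.05191661315571076 34.99923225492239 [ 0.45682193 -0.25153487  0.25681621]
```

Request:
step_arm --pt "1.6 -4.2 -0.1" --pt "3.2 -8.5 -0.2" --pt "4.7 -12.7 -0.3" --pt "6.3 -17 -0.4" --pt "7.9 -21.2 -0.4" --turn '[-0.05, -0.1, -0.15, -0.2, -0.253]'

```text
t: 38.65
ee_pos: [0.5587, -0.048, 0.257]
eef_rot: [0.998, 0.069, -0.003, -0.001]
force: [0.8, 0.1, -2.2]
gripper_width: 0.0519
grip_force: 35.0
```

Request:
step_arm --pt "2.6 -3.7 -0.1" --pt "5.2 -7.4 -0.2" --pt "7.8 -11.1 -0.3" --pt "10.4 -14.9 -0.4" --pt "13 -18.6 -0.4" --turn '[-0.05, -0.1, -0.15, -0.2, -0.253]'

```text
t: 39.15
ee_pos: [0.6623, 0.1536, 0.2603]
eef_rot: [0.981, 0.195, -0.003, -0.0]
force: [2.0, -1.5, -2.9]
gripper_width: 0.0518
grip_force: 35.0
```

Request:
step_arm --pt "0 0 0" --pt "0 0 0" --pt "0 0 0" --pt "0 0 0" --pt "0 0 0" --turn '[0, 0, 0, 0, 0]'

```text
t: 39.65
ee_pos: [0.6631, 0.1507, 0.2646]
eef_rot: [0.981, 0.193, -0.0, 0.0]
force: [0.1, 0.2, -3.2]
gripper_width: 0.0521
grip_force: 35.0
```

```bash
python3 - <<'E'
from meas import *
s=ctrl.state(); held(s['ee_pos'][2]-.007+.032)
go(.6635,.152,.179,-67.7)
E
```

```text
[253. 303.] [array([0.636 , 0.1399]), array([52.1035, 19.9768]), np.float64(-1.1838)]
[349. 276.] [array([0.6723, 0.0959]), array([31.7944,  8.6406]), np.float64(0.5596)]
[260. 198.] [array([0.6879, 0.1599]), array([59.7037, 53.7074]), np.float64(0.3865)]
[250. 134.] [array([0.722 , 0.1756]), array([31.9201, 20.4013]), np.float64(-1.1638)]
[0.66307563 0.15068196 0.26463368] 0.05206782622383889 34.999033100903034
dp [ 0.07 -0.1   8.59] turn -0.001 dist 8.6 phi now -67.8
```

Request:
step_arm --pt "0 -0.1 3" --pt "0 -0.1 6" --pt "0 -0.1 8" --pt "0 -0.1 8.4" --pt "0 -0.1 8.5" --turn '[0, 0, 0, 0, 0]'

```text
t: 40.2
ee_pos: [0.6629, 0.1524, 0.1798]
eef_rot: [0.981, 0.193, -0.0, -0.0]
force: [0.2, 0.1, -2.6]
gripper_width: 0.0518
grip_force: 35.0
```

Request:
step_arm --pt "0 0 0" --pt "0 0 0.1" --pt "0 0 0.1" --pt "0 0 0.2" --pt "0 0 0.2" --turn '[0, 0, 0, 0, 0]'

```text
t: 40.7
ee_pos: [0.663, 0.153, 0.1778]
eef_rot: [0.981, 0.194, 0.0, 0.0]
force: [0.4, -0.5, -3.0]
gripper_width: 0.052
grip_force: 35.0
```

Request:
step_arm --pt "0 0 0" --pt "0 0 0" --pt "0 0 0" --pt "0 0 0" --pt "0 0 0" --turn '[0, 0, 0, 0, 0]' --fingers 1

```text
t: 41.2
ee_pos: [0.663, 0.1529, 0.1778]
eef_rot: [0.981, 0.194, 0.0, 0.0]
force: [0.3, -0.2, 0.4]
gripper_width: 0.0825
grip_force: 0.0
```

Request:
step_arm --pt "0 0 0" --pt "0 0 -3" --pt "0 0 -7" --pt "0 0 -11" --pt "0 0 -14" --turn '[0, 0, 0, 0, 0]'

```text
t: 41.7
ee_pos: [0.6634, 0.153, 0.3208]
eef_rot: [0.981, 0.194, 0.001, 0.0]
force: [-0.7, 0.2, 0.9]
gripper_width: 0.0868
grip_force: 0.0
```

Request:
step_arm --pt "0 0 0" --pt "-3 0 0" --pt "-6 0 0" --pt "-6 0 0" --pt "-6 0 0" --turn '[0, 0, 0, 0, 0]'

```text
t: 42.2
ee_pos: [0.6072, 0.13, 0.3173]
eef_rot: [0.981, 0.193, 0.0, -0.0]
force: [-1.1, -0.5, 1.0]
gripper_width: 0.0867
grip_force: 0.0
```

```bash
python3 - <<'E'
from meas import *
im,s=held(.202); sd,_=cap('side','side9.png')
h=im[60:260,130:380,::-1]; k=sd[110:250,170:320,::-1]
cv2.imwrite('pics/fin.png',np.hstack([cv2.resize(h,(400,400)),cv2.resize(k,(400,400))]))
t,_=cap('top','top9.png'); hh=cv2.cvtColor(t,cv2.COLOR_RGB2HSV)
E
```

```text
[399. 275.] [array([ 0.5733, -0.071 ]), array([66.6239, 25.1625]), np.float64(0.6471)]
[264. 132.] [array([0.6595, 0.1394]), array([128.7086,  75.2101]), np.float64(0.3894)]
[0.60720206 0.13003242 0.31728806] 0.08673900241335264 0.0
```

View pics/fin.png

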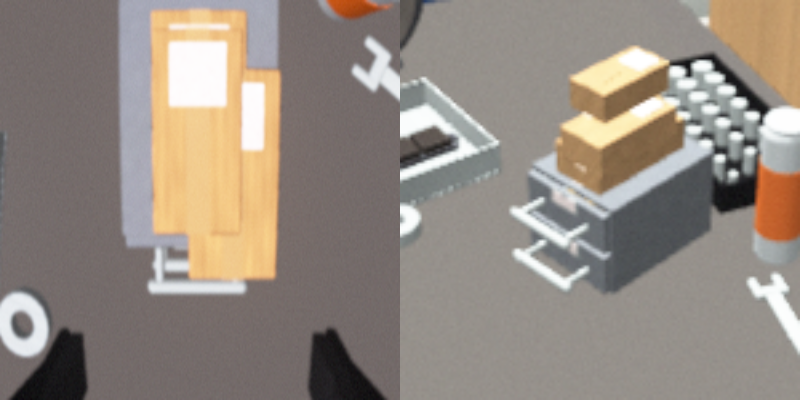

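The view shows the knock has happened. The lower cartons sit shifted to the right and front of c (right label at (253,115), c's label at (197,73)). I'll look closer and measure.

```bash
python3 - <<'E'
import cv2,numpy as np
w=cv2.imread('pics/wl.png')[50:210,190:320]; s=cv2.imread('pics/side9.png')[115:225,205:305]
cv2.imwrite('pics/fin2.png',np.hstack([cv2.resize(w,(400,492),interpolation=cv2.INTER_CUBIC),cv2.resize(s,(400,492),interpolation=cv2.INTER_CUBIC)]))
E
```

```text
(no output)
```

View pics/fin2.png

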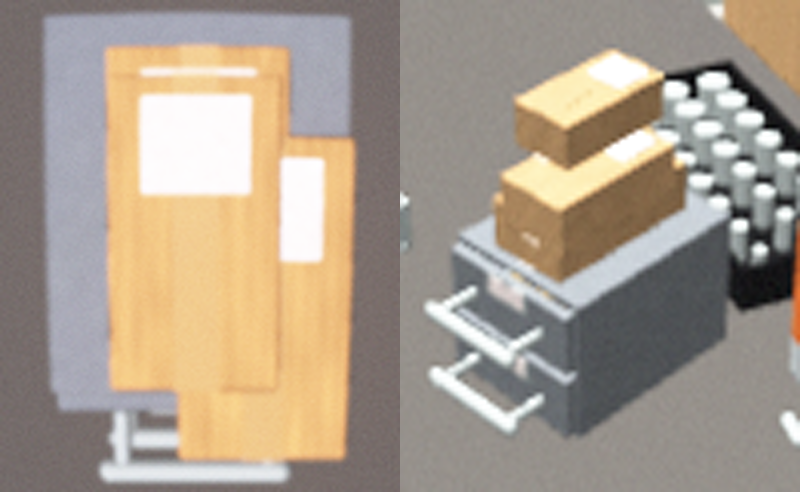

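```bash
python3 - <<'E'
from meas import *
# state of wl picture = current pose
s=ctrl.state(); c=lambda u:np.array(u)/3.077+np.array([190,50])
u=np.array([np.cos(np.radians(22.3)),np.sin(np.radians(22.3))]); v=np.array([-u[1],u[0]]); C=np.array([.662,.1515])
def show(n,uv,z):
    P=onz('wrist',c(uv),z,s)[:,:2]-C; print(n,z,(np.c_[P@u,P@v]*1000).round(0).tolist())
for z in(.17,.136): show('b far-right,near-right,near-left',[(355,139),(346,460),(180,460)],z)
show('a far',[(105,46),(288,46)],.136); show('a far',[(105,46),(288,46)],.17)
show('c far l/r,near-r, near-l',[(108,72),(280,72),(275,388),(110,388)],.202)
# side: project hypotheses
d=lambda p:(np.array(p)-[205,115])*[4,492/110]
for n,p in (('b top FR',(513,180)),('bottom front corner',(563,278)),('top mid corner',(563,197))): pass
for z in(.1,.136,.170,.202):
  for L,W,n in((66,34,'a'),(57,30,'b'),(49,26,'c')):
    if (n,z) in(('a',.1),('a',.136),('b',.136),('b',.17),('c',.17),('c',.202)):
      X=[np.r_[C+(x*u+y*v)/1000,z] for x,y in((-L,W),(-L,-W),(L,-W))]; print(n,z,d(proj('side',X)).round(0).tolist())
E
```

```text
b far-right,near-right,near-left 0.17 [[32.0, -53.0], [-82.0, -54.0], [-82.0, 6.0]]
b far-right,near-right,near-left 0.136 [[33.0, -59.0], [-93.0, -60.0], [-93.0, 6.0]]
a far 0.136 [[67.0, 34.0], [67.0, -34.0]]
a far 0.17 [[63.0, 30.0], [63.0, -30.0]]
c far l/r,near-r, near-l 0.202 [[50.0, 26.0], [50.0, -25.0], [-47.0, -24.0], [-47.0, 27.0]]
a 0.1 [[93.0, 247.0], [159.0, 287.0], [286.0, 210.0]]
a 0.136 [[91.0, 199.0], [158.0, 238.0], [287.0, 162.0]]
b 0.136 [[105.0, 196.0], [163.0, 230.0], [275.0, 165.0]]
b 0.17 [[103.0, 149.0], [163.0, 182.0], [276.0, 119.0]]
c 0.17 [[115.0, 146.0], [167.0, 175.0], [264.0, 121.0]]
c 0.202 [[114.0, 101.0], [166.0, 129.0], [265.0, 76.0]]
```

b was knocked about (-25, -24) mm on top of a. a (far end at +67) and c are where I put them. I'll take c off onto the bench, set b right, then put c back.

```bash
python3 - <<'E'
from h import *
go(.663,.153,.179,-67.7)
E
```

```text
dp [ 5.930e+00 -1.000e-02  1.385e+01] turn 0.001 dist 15.1 phi now -67.7
```

Request:
step_arm --pt "3 0 0" --pt "5.9 0 1" --pt "5.9 0 4" --pt "5.9 0 7" --pt "5.9 0 10" --turn '[0, 0, 0, 0, 0]'

```text
t: 42.85
ee_pos: [0.6628, 0.153, 0.2158]
eef_rot: [0.981, 0.194, -0.0, -0.0]
force: [-0.3, 0.8, 0.2]
gripper_width: 0.0871
grip_force: 0.0
```

Request:
step_arm --pt "0 0 2" --pt "0 0 3.2" --pt "0 0 3.8" --pt "0 0 3.8" --pt "0 0 3.8" --turn '[0, 0, 0, 0, 0]'

```text
t: 43.35
ee_pos: [0.6629, 0.1527, 0.181]
eef_rot: [0.981, 0.194, 0.001, 0.0]
force: [0.1, 0.3, 1.6]
gripper_width: 0.087
grip_force: 0.0
```

Request:
step_arm --pt "0 0 0" --pt "0 0 0" --pt "0 0 0" --pt "0 0 0" --pt "0 0 0" --turn '[0, 0, 0, 0, 0]' --fingers -1 --newtons 30

```text
t: 43.85
ee_pos: [0.662, 0.1525, 0.1797]
eef_rot: [0.981, 0.194, 0.0, 0.0]
force: [0.1, -0.1, -0.8]
gripper_width: 0.055
grip_force: 0.0
```

Request:
step_arm --pt "0 0 0" --pt "0 0 0" --pt "0 0 -2" --pt "0 0 -5" --pt "0 0 -8" --turn '[0, 0, 0, 0, 0]'

```text
t: 44.35
ee_pos: [0.6609, 0.1524, 0.2584]
eef_rot: [0.981, 0.194, -0.002, -0.0]
force: [0.3, 0.7, -3.2]
gripper_width: 0.052
grip_force: 30.0
```

```bash
python3 - <<'E'
from h import *
plan(.60,-.09,.20,-67.7)
E
```

```text
call 0 dp [-7.43 10.05  2.92] turn 0.0
call 1 dp [-7.42 10.06  2.92] turn 0.0
```

Request:
step_arm --pt "-1.5 2 0" --pt "-3 4 0" --pt "-4.5 6 0" --pt "-6 8 0.5" --pt "-7.4 10.1 1.5" --turn '[0, 0, 0, 0, 0]'

```text
t: 44.85
ee_pos: [0.6316, 0.0302, 0.2444]
eef_rot: [0.981, 0.194, 0.0, 0.0]
force: [-0.1, 0.2, -3.2]
gripper_width: 0.0515
grip_force: 30.0
```

Request:
step_arm --pt "-1.5 2 1" --pt "-3 4 2" --pt "-4.5 6 3" --pt "-6 8 4" --pt "-7.4 10.1 4.3" --turn '[0, 0, 0, 0, 0]'

```text
t: 45.35
ee_pos: [0.6, -0.091, 0.199]
eef_rot: [0.981, 0.194, -0.002, -0.001]
force: [0.1, -0.3, -3.4]
gripper_width: 0.0518
grip_force: 30.0
```

Request:
step_arm --pt "0 0 4" --pt "0 0 8" --pt "0 0 12" --pt "0 0 16" --pt "0 0 17" --turn '[0, 0, 0, 0, 0]'

```text
t: 45.85
ee_pos: [0.5967, -0.0892, 0.0253]
eef_rot: [0.981, 0.194, -0.005, -0.003]
force: [-1.0, 0.8, -4.7]
gripper_width: 0.0518
grip_force: 30.0
```

Request:
step_arm --pt "0 0 0" --pt "0 0 0" --pt "0 0 0" --pt "0 0 0" --pt "0 0 0" --turn '[0, 0, 0, 0, 0]'

```text
t: 46.35
ee_pos: [0.6029, -0.0908, 0.0332]
eef_rot: [0.981, 0.194, 0.001, 0.001]
force: [0.3, 0.3, -3.5]
gripper_width: 0.0515
grip_force: 30.0
```

Request:
step_arm --pt "0 0 0.8" --pt "0 0 1.5" --pt "0 0 1.9" --pt "0 0 2.1" --pt "0 0 2.1" --turn '[0, 0, 0, 0, 0]'

```text
t: 46.85
ee_pos: [0.6015, -0.0905, 0.0101]
eef_rot: [0.981, 0.194, -0.0, -0.0]
force: [-0.0, -0.3, -2.4]
gripper_width: 0.0515
grip_force: 30.0
```

Request:
step_arm --pt "0 0 0" --pt "0 0 0.1" --pt "0 0 0.1" --pt "0 0 0.1" --pt "0 0 0.1" --turn '[0, 0, 0, 0, 0]'

```text
t: 47.35
ee_pos: [0.602, -0.0906, 0.0096]
eef_rot: [0.981, 0.194, 0.0, 0.0]
force: [0.0, -0.1, -2.9]
gripper_width: 0.0517
grip_force: 30.0
```

Request:
step_arm --pt "0 0 0" --pt "0 0 0" --pt "0 0 0" --pt "0 0 0" --pt "0 0 0" --turn '[0, 0, 0, 0, 0]' --fingers 1

```text
t: 47.85
ee_pos: [0.602, -0.0906, 0.0097]
eef_rot: [0.981, 0.194, 0.0, 0.0]
force: [0.1, -0.0, -0.1]
gripper_width: 0.0828
grip_force: 0.0
```

Request:
step_arm --pt "0 0 -2" --pt "0 0 -6" --pt "0 0 -11" --pt "0 0 -16" --pt "0 0 -21" --turn '[0, 0, 0, 0, 0]'

```text
t: 48.35
ee_pos: [0.6015, -0.0904, 0.2215]
eef_rot: [0.981, 0.194, -0.0, -0.0]
force: [1.7, -0.7, 0.8]
gripper_width: 0.0866
grip_force: 0.0
```

```bash
python3 - <<'E'
from h import *
b=np.array([.662,.1515])+np.array([[.9252,-.3795],[.3795,.9252]])@np.array([-.025,-.024]); print(b)
plan(*b,.30,-67.7)
E
```

```text
[0.647978  0.1198077]
call 0 dp [ 12.29 -17.68  -7.85] turn 0.001
```

Request:
step_arm --pt "2.5 -3.5 -2" --pt "4.9 -7.1 -4" --pt "7.4 -10.6 -6" --pt "9.8 -14.2 -7.8" --pt "12.3 -17.7 -7.8" --turn '[0, 0, 0, 0, 0]'

```text
t: 48.85
ee_pos: [0.6499, 0.1217, 0.3018]
eef_rot: [0.981, 0.194, 0.003, 0.0]
force: [0.4, -0.5, 0.2]
gripper_width: 0.0871
grip_force: 0.0
```

Request:
step_arm --pt "0 0 0" --pt "0 0 0" --pt "0 0 0" --pt "0 0 0" --pt "0 0 0" --turn '[0, 0, 0, 0, 0]'

```text
t: 49.35
ee_pos: [0.6483, 0.1185, 0.2974]
eef_rot: [0.981, 0.193, -0.0, 0.0]
force: [-0.5, 0.3, -0.4]
gripper_width: 0.0868
grip_force: 0.0
```

```bash
python3 - <<'E'
from meas import *
im,s=held(.17)
# white label edges and darker borders: canny lines of b and a
g=cv2.resize(im[60:260,150:360,::-1],(630,600),interpolation=cv2.INTER_CUBIC); cv2.imwrite('pics/bb.png',g); np.save('bb.npy',s,allow_pickle=True)
E
```

```text
[398. 272.] [array([ 0.6092, -0.0928]), array([69.5063, 26.2811]), np.float64(0.6431)]
[360. 224.] [array([ 0.643 , -0.0088]), array([72.8512, 42.9913]), np.float64(0.3988)]
[240. 163.] [array([0.6586, 0.1364]), array([148.4107,  80.716 ]), np.float64(0.4005)]
[0.64827664 0.11851287 0.29740012] 0.08683317260738628 0.0
```

View pics/bb.png

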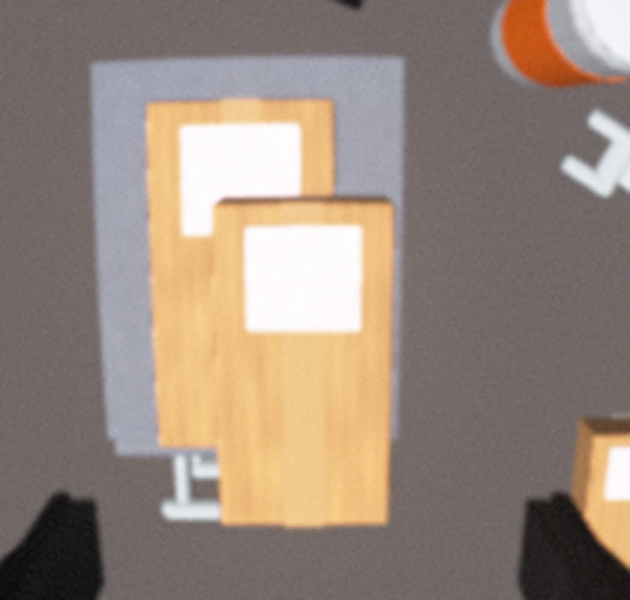

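The view shows b's top corners at (214,204), (394,204), (388,523) and (221,523). Below it a is square on the cabinet, with its left edge from (147,101) to (159,445).

```bash
python3 - <<'E'
from meas import *
s=np.load('bb.npy',allow_pickle=True).item(); c=lambda u:np.array(u)/3+np.array([150,60])
P=onz('wrist',c([(214,204),(394,204),(388,523),(221,523)]),.17,s)[:,:2]; print(P.mean(0).round(4),[np.round(v,3) for v in box(P)])
A=onz('wrist',c([(147,101),(332,99),(159,445)]),.136,s)[:,:2]; print('a centre',((A[1]+A[2])/2).round(4))
Q=onz('wrist',c([(92,63),(403,58)]),.1,s)[:,:2]; print('cab back mid ->centre',Q.mean(0)-.085*np.array([.9252,.3795]))
go(*P.mean(0),.145,-67.7)
E
```

```text
[0.6474 0.12  ] [array([0.647, 0.12 ]), array([112.806,  59.886]), np.float64(0.388)]
a centre [0.6626 0.1516]
cab back mid ->centre [0.6614231  0.15076801]
dp [-0.03 -0.15 15.25] turn -0.001 dist 15.2 phi now -67.8
```

Request:
step_arm --pt "0 -0.1 4" --pt "0 -0.1 8" --pt "0 -0.1 11.5" --pt "0 -0.1 14" --pt "0 -0.1 15" --turn '[0, 0, 0, 0, 0]'

```text
t: 49.9
ee_pos: [0.6458, 0.12, 0.1438]
eef_rot: [0.981, 0.193, -0.003, -0.0]
force: [0.8, 0.3, -0.2]
gripper_width: 0.0866
grip_force: 0.0
```

Request:
step_arm --pt "0 0 0" --pt "0 0 0" --pt "0 0 0" --pt "0 0 0" --pt "0 0 0" --turn '[0, 0, 0, 0, 0]'

```text
t: 50.4
ee_pos: [0.6486, 0.1209, 0.1489]
eef_rot: [0.981, 0.194, 0.001, 0.0]
force: [-0.1, -0.0, -0.0]
gripper_width: 0.0872
grip_force: 0.0
```

Request:
step_arm --pt "0 0 0" --pt "0 0 0" --pt "0 0 0" --pt "0 0 0" --pt "0 0 0" --turn '[0, 0, 0, 0, 0]' --fingers -1 --newtons 35

```text
t: 50.9
ee_pos: [0.6479, 0.1209, 0.1475]
eef_rot: [0.981, 0.194, -0.0, -0.0]
force: [-0.7, 0.5, -0.6]
gripper_width: 0.06
grip_force: 35.0
```

Request:
step_arm --pt "0 0 0" --pt "0 0 0" --pt "0 0 -1" --pt "0 0 -2" --pt "0 0 -3" --turn '[0, 0, 0, 0, 0]'

```text
t: 51.4
ee_pos: [0.6479, 0.1208, 0.1781]
eef_rot: [0.981, 0.194, -0.0, 0.0]
force: [0.1, 0.4, -5.3]
gripper_width: 0.0594
grip_force: 35.0
```

Request:
step_arm --pt "1 -1 0" --pt "2 -2 0" --pt "2.5 -2.5 0" --pt "2.5 -2.5 0" --pt "2.5 -2.5 0" --turn '[0, 0, 0, 0, 0]'

```text
t: 51.9
ee_pos: [0.6612, 0.1538, 0.1767]
eef_rot: [0.981, 0.194, -0.001, 0.0]
force: [-0.0, -0.2, -4.7]
gripper_width: 0.0599
grip_force: 35.0
```

```bash
python3 - <<'E'
from h import *
go(.6627,.1517,.146,-67.7); s=ctrl.state(); print(s['ee_pos'],s['gripper_width'])
E
```

```text
dp [0.07 0.25 3.07] turn 0.001 dist 3.1 phi now -67.6
[0.66116548 0.1538012  0.17667458] 0.05992151708800579
```

Request:
step_arm --pt "0.1 0.2 1" --pt "0.1 0.2 2" --pt "0.1 0.2 2.6" --pt "0.1 0.2 2.7" --pt "0.1 0.2 2.7" --turn '[0, 0, 0, 0, 0]'

```text
t: 52.4
ee_pos: [0.6629, 0.1518, 0.1498]
eef_rot: [0.981, 0.194, -0.001, -0.0]
force: [-0.1, -0.2, -5.3]
gripper_width: 0.0601
grip_force: 35.0
```

Request:
step_arm --pt "0 0 0" --pt "0 0 0.1" --pt "0 0 0.1" --pt "0 0 0.2" --pt "0 0 0.2" --turn '[0, 0, 0, 0, 0]'

```text
t: 52.9
ee_pos: [0.6632, 0.152, 0.1485]
eef_rot: [0.981, 0.194, -0.0, 0.0]
force: [-0.5, -0.9, -4.6]
gripper_width: 0.06
grip_force: 35.0
```

Request:
step_arm --pt "0 0 0" --pt "0 0 0" --pt "0 0 0" --pt "0 0 0" --pt "0 0 0" --turn '[0, 0, 0, 0, 0]' --fingers 1

```text
t: 53.4
ee_pos: [0.6635, 0.152, 0.1489]
eef_rot: [0.981, 0.194, 0.0, 0.0]
force: [-0.1, -0.6, -0.3]
gripper_width: 0.0853
grip_force: 0.0
```

Request:
step_arm --pt "0 0 0" --pt "0 0 -3" --pt "0 0 -7" --pt "0 0 -11" --pt "0 0 -14" --turn '[0, 0, 0, 0, 0]'

```text
t: 53.9
ee_pos: [0.6639, 0.1521, 0.2918]
eef_rot: [0.981, 0.194, 0.001, 0.0]
force: [0.5, -0.2, 0.5]
gripper_width: 0.087
grip_force: 0.0
```

Request:
step_arm --pt "0 0 0" --pt "0 0 0" --pt "0 0 0" --pt "0 0 0" --pt "0 0 0" --turn '[0, 0, 0, 0, 0]'

```text
t: 54.4
ee_pos: [0.6627, 0.1519, 0.2868]
eef_rot: [0.981, 0.194, -0.001, -0.0]
force: [0.0, -0.2, 0.1]
gripper_width: 0.087
grip_force: 0.0
```

```bash
cat >> meas.py <<'E'
def label(im,s,z,roi=(130,60,400,260)):
    h=cv2.cvtColor(im,cv2.COLOR_RGB2HSV); m=cv2.inRange(h,(0,0,215),(180,30,255)); k=np.zeros_like(m);k[roi[1]:roi[3],roi[0]:roi[2]]=255
    for c in cv2.findContours(m&k,cv2.RETR_EXTERNAL,cv2.CHAIN_APPROX_NONE)[0]:
        if cv2.contourArea(c)>300: print('label',c[:,0].mean(0).round(),[np.round(v,4) for v in box(onz('wrist',c[:,0],z,s))])
E
python3 - <<'E'
from meas import *
im,s=held(.170); label(im,s,.17)
t,_=cap('top','topA.png')
for b in blobs(t,'carton',60,(150,140,420,300)): print('top',[np.round(v,3) for v in box(onz('top',b,.032))])
plan(.602,-.0905,.18,-67.7)
E
```

```text
[398. 272.] [array([ 0.6278, -0.0507]), array([67.1675, 25.3039]), np.float64(0.6486)]
[373. 237.] [array([0.6551, 0.0078]), array([58.0727, 44.3016]), np.float64(0.3771)]
[253. 177.] [array([0.6672, 0.1537]), array([126.4599,  60.3976]), np.float64(0.3867)]
[0.6626634  0.15188392 0.28677737] 0.08698158235382233 0.0
label [253. 154.] [array([0.692 , 0.1636]), array([37.5093, 34.8379]), np.float64(-1.1803)]
label [377. 136.] [array([0.7574, 0.0526]), array([55.7528, 21.6965]), np.float64(1.4583)]
label [386.  86.] [array([0.8069, 0.0739]), array([45.9965, 36.882 ]), np.float64(0.4198)]
top [array([ 0.6 , -0.09]), array([102.294,  56.937]), np.float64(0.392)]
top [array([0.653, 0.118]), array([71.428, 18.945]), np.float64(0.224)]
top [array([0.642, 0.174]), array([88.149, 30.508]), np.float64(0.114)]
call 0 dp [-7.42 10.05  5.37] turn 0.0
call 1 dp [-7.42 10.06  5.37] turn 0.0
```

Request:
step_arm --pt "-1.5 2 0" --pt "-3 4 0" --pt "-4.5 6 0" --pt "-6 8 1" --pt "-7.4 10 2" --turn '[0, 0, 0, 0, 0]'

```text
t: 55.0
ee_pos: [0.6327, 0.0305, 0.2686]
eef_rot: [0.981, 0.194, 0.0, 0.0]
force: [0.6, 0.2, -0.2]
gripper_width: 0.0868
grip_force: 0.0
```

Request:
step_arm --pt "-2.5 3.4 2" --pt "-5 6.7 4" --pt "-7.4 10.1 8.5" --pt "-7.4 10.1 8.5" --pt "-7.4 10.1 8.5" --turn '[0, 0, 0, 0, 0]'

```text
t: 55.5
ee_pos: [0.6011, -0.091, 0.1812]
eef_rot: [0.981, 0.192, -0.002, -0.001]
force: [0.2, -0.1, -0.7]
gripper_width: 0.087
grip_force: 0.0
```

```bash
python3 - <<'E'
from meas import *
held(.032); go(.602,-.0905,.008,-67.7)
E
```

```text
[398. 272.] [array([ 0.5531, -0.3204]), array([76.1453, 30.8879]), np.float64(0.608)]
[253. 174.] [array([ 0.6021, -0.0905]), array([101.0191,  53.5413]), np.float64(0.3869)]
[30. 66.] [array([0.6466, 0.2388]), array([166.2019,  98.5003]), np.float64(0.2648)]
[ 0.60106374 -0.0909657   0.18119274] 0.08698888101981599 0.0
dp [-0.06  0.04 17.52] turn -0.001 dist 17.5 phi now -67.7
```

Request:
step_arm --pt "0 0 4.5" --pt "0 0 9" --pt "0 0 13" --pt "0 0 16" --pt "0 0 17.4" --turn '[0, 0, 0, 0, 0]'

```text
t: 56.05
ee_pos: [0.6025, -0.0882, 0.0079]
eef_rot: [0.981, 0.195, -0.001, -0.001]
force: [0.2, -0.1, 0.0]
gripper_width: 0.0871
grip_force: 0.0
```

Request:
step_arm --pt "0 0 0" --pt "0 0 0" --pt "0 0 0" --pt "0 0 0" --pt "0 0 0" --turn '[0, 0, 0, 0, 0]' --fingers -1 --newtons 35

```text
t: 56.55
ee_pos: [0.6037, -0.0904, 0.011]
eef_rot: [0.981, 0.194, 0.001, 0.001]
force: [-0.0, 0.0, 0.5]
gripper_width: 0.055
grip_force: 0.0
```

Request:
step_arm --pt "0 0 0" --pt "0 0 0" --pt "0 0 -2" --pt "0 0 -6" --pt "0 0 -11" --turn '[0, 0, 0, 0, 0]'

```text
t: 57.05
ee_pos: [0.5997, -0.0895, 0.117]
eef_rot: [0.981, 0.194, -0.003, -0.002]
force: [0.6, -0.5, -2.9]
gripper_width: 0.0514
grip_force: 35.0
```

Request:
step_arm --pt "0 0 -5" --pt "0 0 -10" --pt "0 0 -14" --pt "0 0 -14" --pt "0 0 -14" --turn '[0, 0, 0, 0, 0]'

```text
t: 57.55
ee_pos: [0.6028, -0.0903, 0.2597]
eef_rot: [0.981, 0.194, 0.0, 0.0]
force: [-0.1, 0.6, -4.1]
gripper_width: 0.052
grip_force: 35.0
```

```bash
python3 - <<'E'
from h import *
plan(.6627,.1517,.265,-67.7); s=ctrl.state(); print(s['gripper_width'],s['ee_pos'])
E
```

```text
call 0 dp [  7.37 -10.05  -0.27] turn 0.0
call 1 dp [  7.37 -10.06  -0.27] turn 0.0
0.05198714985835123 [ 0.60275823 -0.09030272  0.2596931 ]
```

Request:
step_arm --pt "1.5 -2 0" --pt "3 -4 -0.1" --pt "4.4 -6 -0.2" --pt "5.9 -8 -0.3" --pt "7.4 -10 -0.3" --turn '[0, 0, 0, 0, 0]'

```text
t: 58.05
ee_pos: [0.6316, 0.0314, 0.2583]
eef_rot: [0.981, 0.194, -0.003, -0.001]
force: [0.0, -1.3, -3.6]
gripper_width: 0.0517
grip_force: 35.0
```

Request:
step_arm --pt "1.5 -2 0" --pt "3 -4 -0.1" --pt "4.4 -6 -0.2" --pt "5.9 -8 -0.3" --pt "7.4 -10.1 -0.3" --turn '[0, 0, 0, 0, 0]'

```text
t: 58.55
ee_pos: [0.6618, 0.1526, 0.261]
eef_rot: [0.981, 0.194, -0.003, -0.0]
force: [-0.8, -0.3, -2.7]
gripper_width: 0.052
grip_force: 35.0
```

Request:
step_arm --pt "0 0 0" --pt "0 0 0" --pt "0 0 0" --pt "0 0 0" --pt "0 0 0" --turn '[0, 0, 0, 0, 0]'

```text
t: 59.05
ee_pos: [0.6632, 0.1511, 0.2653]
eef_rot: [0.981, 0.193, -0.0, 0.0]
force: [-0.3, -0.1, -4.0]
gripper_width: 0.0518
grip_force: 35.0
```

```bash
python3 - <<'E'
from meas import *
s=ctrl.state(); print(s['ee_pos']); im,s=held(s['ee_pos'][2]-.010+.032); label(im,s,.17); go(.6627,.1517,.1815,-67.7)
E
```

```text
[0.66316942 0.1510707  0.26528418]
[253. 303.] [array([0.6339, 0.1393]), array([52.1572, 20.4197]), np.float64(-1.183)]
[349. 277.] [array([0.6709, 0.0943]), array([32.3715,  8.8332]), np.float64(0.5604)]
[253. 217.] [array([0.6832, 0.1595]), array([53.7395, 51.6079]), np.float64(0.3876)]
[252. 138.] [array([0.7215, 0.1756]), array([32.6262, 20.6499]), np.float64(-1.1833)]
[0.66316942 0.1510707  0.26528418] 0.051785449387496706 35.000526827534486
label [253. 212.] [array([0.6443, 0.1434]), array([59.6966, 53.9827]), np.float64(-1.1828)]
label [252. 150.] [array([0.6992, 0.1668]), array([36.9247, 17.8004]), np.float64(-1.1831)]
label [379. 136.] [array([0.757 , 0.0596]), array([46.5831, 20.782 ]), np.float64(1.4503)]
label [389.  85.] [array([0.8047, 0.0785]), array([45.5722, 27.2613]), np.float64(0.4163)]
dp [-0.03 -0.07  8.4 ] turn -0.0 dist 8.4 phi now -67.7
```

Request:
step_arm --pt "0 0 3" --pt "0 0 6" --pt "0 0 7.8" --pt "0 0 8.3" --pt "0 0 8.3" --turn '[0, 0, 0, 0, 0]'

```text
t: 59.6
ee_pos: [0.6632, 0.1517, 0.1826]
eef_rot: [0.981, 0.193, -0.0, -0.0]
force: [-0.6, -0.3, -2.3]
gripper_width: 0.0516
grip_force: 35.0
```

Request:
step_arm --pt "0 0 0" --pt "0 0 0.1" --pt "0 0 0.1" --pt "0 0 0.2" --pt "0 0 0.2" --turn '[0, 0, 0, 0, 0]'

```text
t: 60.1
ee_pos: [0.6634, 0.152, 0.1808]
eef_rot: [0.981, 0.194, 0.0, 0.0]
force: [0.2, 0.2, -1.7]
gripper_width: 0.0519
grip_force: 35.0
```

Request:
step_arm --pt "0 0 0" --pt "0 0 0" --pt "0 0 0" --pt "0 0 0" --pt "0 0 0" --turn '[0, 0, 0, 0, 0]' --fingers 1

```text
t: 60.6
ee_pos: [0.6634, 0.152, 0.1808]
eef_rot: [0.981, 0.194, 0.0, 0.0]
force: [0.5, -0.2, 1.1]
gripper_width: 0.0828
grip_force: 0.0
```

Request:
step_arm --pt "0 0 0" --pt "0 0 -3" --pt "0 0 -7" --pt "0 0 -11" --pt "0 0 -14" --turn '[0, 0, 0, 0, 0]'

```text
t: 61.1
ee_pos: [0.6638, 0.1521, 0.3238]
eef_rot: [0.981, 0.194, 0.001, 0.0]
force: [1.4, -0.0, 0.1]
gripper_width: 0.0868
grip_force: 0.0
```

Request:
step_arm --pt "0 0 0" --pt "0 0 0" --pt "0 0 0" --pt "0 0 0" --pt "0 0 0" --turn '[0, 0, 0, 0, 0]'

```text
t: 61.6
ee_pos: [0.6627, 0.1519, 0.3188]
eef_rot: [0.981, 0.194, -0.001, -0.0]
force: [0.0, 0.3, 0.0]
gripper_width: 0.087
grip_force: 0.0
```

```bash
python3 - <<'E'
from meas import *
im,s=held(.202); label(im,s,.202)
for z in(.136,.17): print(z,[[np.round(v,4) for v in box(onz('wrist',b,z,s))] for b in blobs(im,'carton',1500)])
# column profile of side extents: orange width per image row in column roi
h=cv2.cvtColor(im,cv2.COLOR_RGB2HSV); m=cv2.inRange(h,(8,70,60),(19,220,255))
for r in range(90,260,8):
    x=np.where(m[r,180:330])[0]; print(r,(x.min()+180,x.max()+180) if len(x) else None,end=' ')
# drawer handle shut in the top view? tin/tray check
sd,_=cap('side','sideB.png'); hs=cv2.cvtColor(sd,cv2.COLOR_RGB2HSV); ms=cv2.inRange(hs,(8,60,60),(19,220,255))
k=np.zeros_like(ms);k[110:200,215:300]=255
c=max(cv2.findContours(ms&k,cv2.RETR_EXTERNAL,cv2.CHAIN_APPROX_NONE)[0],key=cv2.contourArea)[:,0]; print('\nside blob',c.min(0),c.max(0))
u=np.array([.9252,.3795]);v=np.array([-.3795,.9252]);C=np.array([.6627,.1517])
X=[np.r_[C+(x*u+y*v)/1000,z] for z,L,W in((.1,66,34),(.136,66,34),(.17,57,30),(.202,49,26)) for x,y in((-L,W),(-L,-W),(L,-W),(L,W))]
q=proj('side',X); print(q.min(0),q.max(0)); hull=cv2.convexHull(q.astype(np.float32)); print([round(cv2.pointPolygonTest(hull,tuple(map(float,p)),True),1) for p in c[::12]])
E
```

```text
[398. 272.] [array([ 0.6279, -0.0506]), array([67.16  , 25.3046]), np.float64(0.6481)]
[253. 172.] [array([0.6714, 0.1554]), array([119.2865,  54.3371]), np.float64(0.391)]
[0.6627343  0.15192015 0.31878078] 0.08702451534067467 0.0
label [253. 159.] [array([0.6875, 0.1621]), array([32.4762, 29.1877]), np.float64(-1.1798)]
label [373. 136.] [array([0.7555, 0.0552]), array([63.9927, 20.4024]), np.float64(1.4643)]
label [377.  87.] [array([0.8028, 0.0785]), array([46.2479, 41.0052]), np.float64(-1.1035)]
0.136 [[array([0.6557, 0.149 ]), array([147.5839,  67.227 ]), np.float64(0.391)]]
0.17 [[array([0.6638, 0.1523]), array([133.0064,  60.5867]), np.float64(0.391)]]
90 None 98 None 106 None 114 None 122 (np.int64(224), np.int64(282)) 130 (np.int64(225), np.int64(282)) 138 (np.int64(225), np.int64(282)) 146 (np.int64(225), np.int64(281)) 154 (np.int64(225), np.int64(281)) 162 (np.int64(225), np.int64(281)) 170 (np.int64(226), np.int64(281)) 178 (np.int64(226), np.int64(281)) 186 (np.int64(226), np.int64(280)) 194 (np.int64(226), np.int64(280)) 202 (np.int64(226), np.int64(280)) 210 (np.int64(227), np.int64(280)) 218 (np.int64(227), np.int64(279)) 226 (np.int64(229), np.int64(279)) 234 None 242 None 250 None 258 None 
side blob [228 132] [276 177]
[228.05744484 126.25894152] [276.96649787 179.06038265]
[0.7, 10.6, 10.2, -0.3, 2.7, 15.6, 6.6, 1.0, 9.9, 10.0, 7.8, -0.1, 1.4, 1.8, 2.2, 1.7, 1.8, 3.1, 3.5]
```

The column is symmetric in the wrist view and matches its predicted outline in the side view. Drawer, pad and tin have been left as placed, and the gripper is clear.

```bash
python3 -c "
from workcell import ctrl
print(ctrl.hand_in())"
```

```text
the job is handed in; nothing more can be done
None
```

I handed the job in, but no verdict came back: the worn pad is in the tray, the tin is in the shut upper drawer, and cartons a, b and c are stacked flat in the middle of the cabinet's top (b was knocked aside mid-run, so I restacked it and c).

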